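# Nest the flower pots in the pull-out tray and latch it home

## Task

Clear the clay flower pots off the craft table: pull the pot rack's tray out to its stop and stand all the pots in it, nested one in another in two upright stacks, the large pots between the four wide-set pegs and the small ones between the four close-set pegs. Then push the tray fully home so that its catch snaps in, and do not knock over the paint jar, the glue bottle or the tin of brushes.

Things in the scene. Friction and masses are not known exactly. Their poses are not given: they have to be found in the camera images.
- tray (a joint): How far the rack's tray stands out, m: 0 = fully home, 0.17 = out at its stop; found ajar. About 1.5 N drag on its runners. A spring roller catch at the back: going in, the push rises to about 10 N from 13 mm on; past about 5 mm the roller drops behind its strike and draws the tray to 0, then holds it with about 8 N.
- tray_handle (a point): Middle of the tray's steel bar handle: an 11 mm round bar, 110 mm long, lying across the tray 50 mm above the table, 35 mm in front of the tray's front board (29 mm free between them, free above). Moves with the tray. x points into the rack (the way home), y along the bar, z up. The board's top edge is 72 mm above the table.
- large_place (a point): Where the large pots stack: on the tray's floor (30 mm above the table), centre of four upright 10 mm dowel pegs, 70 mm high, at the corners of a 62 mm square (peg centres) with sides along x and y: 5 mm free round a large pot's collar; fingers fit between pegs along x. x points into the rack, y left, z up. Moves with the tray; 153 mm in and 55 mm left of tray_handle.
- small_place (a point): Where the small pots stack: the same, 110 mm to the right (-y) of large_place, with its four pegs closer: a 54 mm square between centres, 5 mm free round a small pot's collar. The tray inside is 212 mm along x and 226 mm along y, both places half way along x; its side and rear walls rise 34 mm above the floor, the front board 42 mm.
- rack_roof (a point): Middle of the front edge of the rack's fixed plywood roof, on its underside, 193 mm above the table. x points into the rack. The roof is 160 mm deep, 12 mm thick; the rack 290 mm wide, with raked sides reaching 100 mm further forward at the bottom. With the tray home both places lie 18 mm behind this edge, with the tray out 152 mm in front of it.
- large1: A large squat clay flower pot, open end up: 68 mm across its upright collar (the top 22 mm, wall 3 mm), 50 mm high; below the collar it tapers from 55 mm to 44 mm at the foot. Origin: centre of the underside, z up the axis. Nested in another large pot it stands 22 mm higher than that one, collar on rim, with 1 mm side play. 3 or 4 large pots are present, all alike; None if absent.
- large2: A large squat clay flower pot, open end up: 68 mm across its upright collar (the top 22 mm, wall 3 mm), 50 mm high; below the collar it tapers from 55 mm to 44 mm at the foot. Origin: centre of the underside, z up the axis. Nested in another large pot it stands 22 mm higher than that one, collar on rim, with 1 mm side play. 3 or 4 large pots are present, all alike; None if absent.
- large3: A large squat clay flower pot, open end up: 68 mm across its upright collar (the top 22 mm, wall 3 mm), 50 mm high; below the collar it tapers from 55 mm to 44 mm at the foot. Origin: centre of the underside, z up the axis. Nested in another large pot it stands 22 mm higher than that one, collar on rim, with 1 mm side play. 3 or 4 large pots are present, all alike; None if absent.
- large4: A large squat clay flower pot, open end up: 68 mm across its upright collar (the top 22 mm, wall 3 mm), 50 mm high; below the collar it tapers from 55 mm to 44 mm at the foot. Origin: centre of the underside, z up the axis. Nested in another large pot it stands 22 mm higher than that one, collar on rim, with 1 mm side play. 3 or 4 large pots are present, all alike; None if absent.
- small1: A small squat clay flower pot, open end up: 56 mm across its upright collar (the top 20 mm, wall 2.5 mm), 44 mm high; below the collar it tapers from 45 mm to 36 mm at the foot. Origin: centre of the underside, z up the axis. Nested in another small pot it stands 20 mm higher than that one, collar on rim, with 1 mm side play. 2 or 3 small pots are present, all alike; None if absent.
- small2: A small squat clay flower pot, open end up: 56 mm across its upright collar (the top 20 mm, wall 2.5 mm), 44 mm high; below the collar it tapers from 45 mm to 36 mm at the foot. Origin: centre of the underside, z up the axis. Nested in another small pot it stands 20 mm higher than that one, collar on rim, with 1 mm side play. 2 or 3 small pots are present, all alike; None if absent.
- small3: A small squat clay flower pot, open end up: 56 mm across its upright collar (the top 20 mm, wall 2.5 mm), 44 mm high; below the collar it tapers from 45 mm to 36 mm at the foot. Origin: centre of the underside, z up the axis. Nested in another small pot it stands 20 mm higher than that one, collar on rim, with 1 mm side play. 2 or 3 small pots are present, all alike; None if absent.
- paint_jar: Bystander among the pots: a closed grey plastic paint jar, 60 mm across, 80 mm high. Origin: centre of its underside, z up.
- glue: Bystander at the right of the table: a white glue bottle, 56 mm across, 150 mm high. Origin: centre of its underside, z up.
- brushes: Bystander at the right of the table: a tin of brushes, 74 mm across, 90 mm high, brushes to about 205 mm. Origin: centre of its underside, z up.
- tape: Bystander near the pots: a roll of tape lying flat, 84 mm across, 25 mm high. Origin: centre of its underside.

How it is judged:
By the outcome, as a careful person would: the job done as asked, in the order asked, and still so for the second after the job is handed in, with the robot touching nothing.
Of large1, large2, large3, large4 only 3 to 4 are there at a start; the rules pass over those that are not, and their reading is None.
Of small1, small2, small3 only 2 to 3 are there at a start; the rules pass over those that are not, and their reading is None.
At some moment in a run one of large1, large2, large3, large4, small1, small2, small3 may be knocked a few centimetres aside while the robot is not near it.
It also fails if it takes over 210 s, if anything falls off the work surface, if the arm or the gripper's body presses on something with over 40 N, if the wrist force passes 120 N, or if a joint passes its speed limit or range.

## Robot

A 6-joint arm with a two-finger parallel gripper is mounted at the origin on the work surface. World frame = base frame: x ahead of the robot, y to its left, z up, the work surface at z = 0. Lengths are in m, angles in rad, forces in N, time in s.
With the tool pointing down it reaches from about 0.3 to 0.875 m from the base axis. Payload 6.4 kg.
Tool frame: the origin (TCP) lies midway between the tips of the shut fingers; the grasp point (between the pads) lies r.grip_point_offset behind it (r.grip_point_offset is the distance from the TCP to the grasp point, in m); z points along the fingers, y is the line along which they close (so a half turn about z gives the same grasp; the last joint's range is limited). The gripper opens to 88 mm and grips with 3 to 60 N. Pads are 18 mm wide; open, the fingers measure 123 mm over their backs; the gripper's body (75 mm by 187 mm) begins 45 mm behind the grasp point.
Start: joints at [-1.5, 0.181, 1.607, -0, 1.354, -0.206], TCP at [0.157, -0.553, 0.239] pointing down, gripper open.
Joint ranges: [-2.99, 2.99], [-0.89, 2.07], [0.3, 2.58], [-1.14, 4.28], [0, 2.63], [-3.12, 3.12]. Speed limits (rad/s): [2.57, 2.57, 3.01, 3.14, 3.14, 3.14].

## Interface

Orientations are given as a unit quaternion [w, x, y, z].
In Python, from workcell import state, viewer, hand_in, r gives the robot as it stands. The module is installed in compiled form; this text tells all that it offers.
- The arm moves only by the tool move_arm, never from a script. Its argument "motion" is a list of rows, each an object of numbers: "dx", "dy", "dz": the shift along the tool's x, y, z as a fraction of full scale; "yaw": the turn about the tool's z as a fraction of full scale; "hand": the opening, from 0 (shut) to 1 (fully open). In form: [{"dx": .., "dy": .., "dz": .., "yaw": .., "hand": ..}, ...]. A call has exactly 10 rows; each row shifts and turns the commanded pose from where the row before left it, along the tool's axes as they then stand; what a row does not reach is not made up. Full scale, the value 1, is 60 cm for a shift and 90 degrees for a turn. A row lasts 1/12 s, in which the tool goes at most 41.7 mm and 7.16 degrees, less where a joint would pass 70% of its speed; a pose out of reach is approached as far as the arm can. A call with a number of a shift or a turn outside -1 to 1 is refused whole. A call with a gripper value outside its range is refused whole. The fingers move at their own pace and stop on an object; "newtons" is the grip in N (left out, the last holds). Time passes only in rows, so rows that do not move let the fingers close, or fill a call up. It gives the time, the measured TCP pose, the force, the opening and the grip force at its end, in the units of the state.
- state(): the state, without advancing time (a new reading comes with each control period).
- viewer.grab_frame(name): name is "scene" or "top"; returns the picture (420x560x3 uint8, blue, green, red); there is no depth.
- viewer.camera_info(name): a dict with "fx", "fy", "cx", "cy" (pixels), "camera_from_world" (4x4, takes a point from world to camera coordinates). Camera axes: x right, y down, z forward; pixel columns grow to the right and rows downward; lengths in m; the calibration is good to about 2 mm. A picture is of the moment at which its call begins. camera_info takes no time and is no camera call.
- hand_in(): hands the job in; it is judged then, once.
The state is a dict: "time_s": time; "joints": joint angles; "qd": joint speeds; "joint_torque": joint torques, N m; "eef_pos": TCP position; "eef_rot": TCP orientation; "ft_force": force on the tool from outside, world axes, zero at the start; "ft_torque": the same for the moment, N m; "opening": finger opening in m; "grasp_force": force on a finger pad.
Only numpy, scipy, OpenCV 4.12 (cv2) and the standard library are available. Lean on these libraries where they do the work, as an engineer would, in place of code of your own. Each camera call takes 0.05 s, during which the arm holds its last target. There are 200 camera calls.

## Working session

There is one attempt and no reset: what is moved stays moved. The work goes in short steps, Python scripts to look and compute and a tool call to move; the robot and the scene stay as the last step left them, time stands still between calls to the robot, and variables do not carry over. Pictures are saved under pics/ and viewed, at most 14 in all, crops included, and the job is handed in when it is done.

Besides the shell and the picture viewer there is one more tool, called as name(argument=value, ...), one argument or row to a line, values as JSON. move_arm: Moves the arm, as the interface text tells. Its arguments: {"type":"object","properties":{"motion":{"type":"array"},"newtons":{"type":"number"}},"required":["motion"]}

```bash
mkdir -p pics
python3 - <<'E'
from workcell import state, viewer, r
import cv2
s=state();print(s,r.grip_point_offset)
for n in("top","scene"):
    cv2.imwrite(f"pics/{n}0.png",viewer.grab_frame(n)); print(viewer.camera_info(n))
E
```

```text
{'time_s': 0.0, 'joints': array([-1.50028312e+00,  1.81512397e-01,  1.60802951e+00, -2.21858061e-05,
        1.35378101e+00, -2.06323414e-01]), 'qd': array([ 6.91216734e-04, -2.56234140e-05, -1.20097949e-03,  7.39205022e-04,
        2.02189094e-03, -2.05340956e-03]), 'joint_torque': array([-2.39507399e-04, -4.33875525e+01, -3.41844285e+01,  7.01351627e-02,
        3.86777893e-02, -1.41711093e-04]), 'eef_pos': array([ 0.1571137 , -0.5525532 ,  0.23781585]), 'eef_rot': array([-8.63872410e-04,  9.90434770e-01,  1.37979049e-01,  4.78960158e-05]), 'ft_force': array([-0.14358693, -0.44266236,  0.99611709]), 'ft_torque': array([-0.02715531,  0.01389028,  0.00306895]), 'grasp_force': 0.0, 'opening': 0.08820917264707016} 0.0187
{'fx': 420.4504934305379, 'fy': 420.4504934305379, 'cx': 272.033447575728, 'cy': 210.81637564627582, 'camera_from_world': array([[-0.00812217, -0.99987695, -0.01342081, -0.08519391],
       [-0.99484249,  0.00943683, -0.10099187,  0.57491937],
       [ 0.10110609,  0.01253132, -0.99479673,  1.38203586],
       [ 0.        ,  0.        ,  0.        ,  1.        ]])}
{'fx': 382.2665225713088, 'fy': 382.2665225713088, 'cx': 276.05020107564735, 'cy': 211.62415765206862, 'camera_from_world': array([[-0.11363376,  0.99344581, -0.01236114,  0.15025536],
       [ 0.85035409,  0.09081721, -0.51831473, -0.38195556],
       [-0.51379499, -0.06940939, -0.8551006 ,  1.36944657],
       [ 0.        ,  0.        ,  0.        ,  1.        ]])}
```

View pics/top0.png

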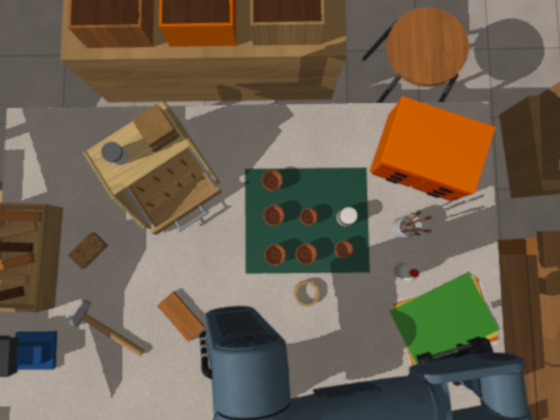

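View pics/scene0.png

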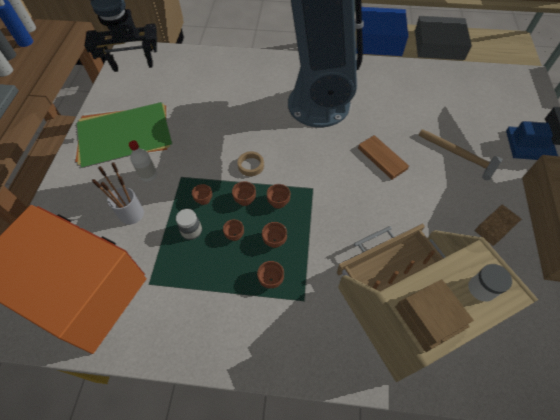

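```bash
cat > h.py <<'E'
import numpy as np, cv2
from workcell import state, viewer, r
def cast(n,uv,z):
    c=viewer.camera_info(n);T=np.array(c["camera_from_world"]);R,t=T[:3,:3],T[:3,3]
    uv=np.atleast_2d(np.asarray(uv,float))
    d=np.c_[(uv[:,0]-c["cx"])/c["fx"],(uv[:,1]-c["cy"])/c["fy"],np.ones(len(uv))]@R
    o=-R.T@t
    return o+d*((z-o[2])/d[:,2])[:,None]
def proj(n,p):
    c=viewer.camera_info(n);T=np.array(c["camera_from_world"])
    q=np.atleast_2d(p)@T[:3,:3].T+T[:3,3]
    return np.c_[q[:,0]/q[:,2]*c["fx"]+c["cx"],q[:,1]/q[:,2]*c["fy"]+c["cy"]]
def tri(ua,ub):
    A=[]
    for n,uv in(("top",ua),("scene",ub)):
        o,e=cast(n,uv,0.0)[0],cast(n,uv,0.3)[0]
        A.append((o,(e-o)/np.linalg.norm(e-o)))
    M=sum(np.eye(3)-np.outer(d,d) for o,d in A);b=sum((np.eye(3)-np.outer(d,d))@o for o,d in A)
    return np.linalg.solve(M,b)
def pots(n,im,zr=.046):
    h=cv2.cvtColor(im,cv2.COLOR_BGR2HSV)
    m=((h[...,0]<14)|(h[...,0]>172))&(h[...,1]>105)&(h[...,2]>40)
    m=cv2.morphologyEx(m.astype(np.uint8),cv2.MORPH_CLOSE,np.ones((3,3)))
    out=[]
    for c in cv2.findContours(m,0,1)[0]:
        if 120<cv2.contourArea(c)<1500:
            (x,y),(a,b),_=cv2.fitEllipse(c)
            c=c[:,0].astype(float)
            P=cast(n,c,zr)[:,:2]
            (X,Y),R=cv2.minEnclosingCircle(P.astype(np.float32))
            out.append([x,y,a,b,X,Y,2*R])
    return np.array(out)
E
python3 - <<'E'
from h import *
np.set_printoptions(precision=3,suppress=True)
for n in("top","scene"):
    im=cv2.imread(f"pics/{n}0.png"); P=pots(n,im)
    P=P[(P[:,4]>.2)&(P[:,4]<.8)&(abs(P[:,5])<.5)]; print(n);print(P)
t=cv2.imread("pics/top0.png")[95:245,75:245];s=cv2.imread("pics/scene0.png")[215:365,325:535]
cv2.imwrite("pics/t1.png",cv2.resize(t,None,fx=4,fy=4,interpolation=3)[:600]);cv2.imwrite("pics/s1.png",cv2.resize(s,None,fx=3.8,fy=3.8,interpolation=3))
E
```

```text
top
[[180.699 316.334  24.085  58.939   0.232   0.208   0.165]
 [274.911 254.311  19.318  20.057   0.429  -0.098   0.068]
 [305.809 253.37   19.461  20.868   0.43   -0.2     0.071]
 [343.358 249.122  16.2    17.46    0.444  -0.323   0.059]
 [308.237 216.174  15.77   16.63    0.554  -0.21    0.057]
 [273.443 214.748  19.243  19.893   0.56   -0.094   0.069]
 [272.012 179.852  19.516  19.959   0.676  -0.091   0.07 ]]
scene
[[270.281 274.093  25.355  26.264   0.676  -0.089   0.073]
 [273.941 234.124  23.891  24.296   0.559  -0.091   0.077]
 [233.017 229.397  19.484  19.869   0.557  -0.207   0.065]
 [277.886 195.55   22.313  22.619   0.433  -0.096   0.08 ]
 [201.713 193.635  18.804  19.389   0.45   -0.319   0.071]
 [243.646 192.956  22.011  22.897   0.435  -0.197   0.083]
 [383.059 156.947  21.845  58.172   0.253   0.21    0.171]]
```

View pics/t1.png

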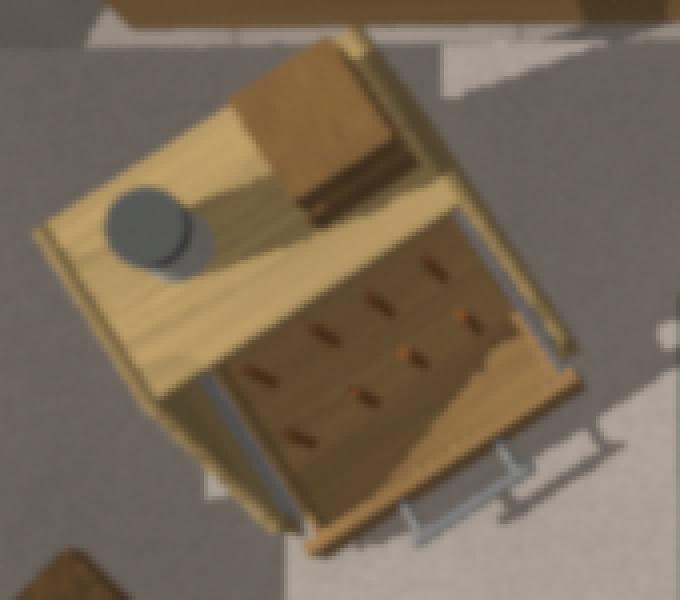

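View pics/s1.png

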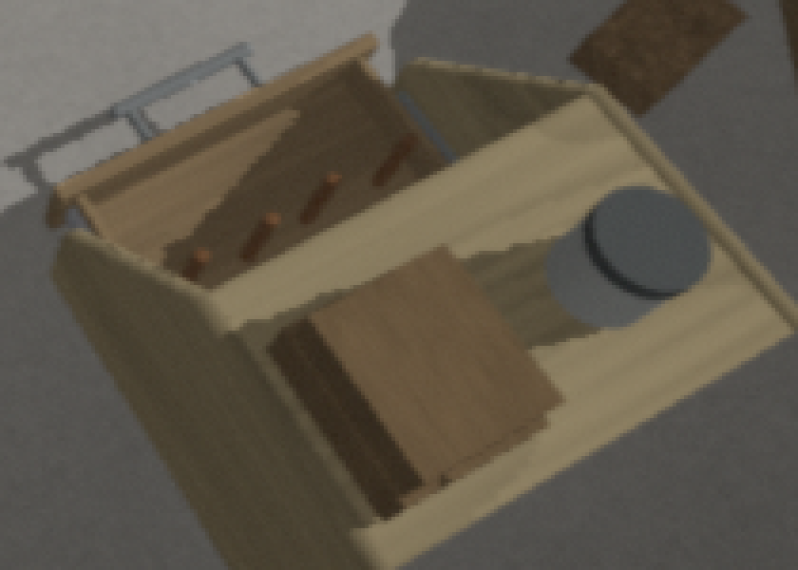

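Run:
```python
from h import *
np.set_printoptions(precision=4,suppress=True)
f=lambda a:np.array(a)/4+[75,95]
H=cast("top",f([(418,540),(528,468)]),.05);print("handle",H,np.linalg.norm(H[0]-H[1]),H.mean(0))
print("scene",cast("scene",np.array([(115,108),(247,48)])/3.8+[325,215],.05))
d=H[0]-H[1];print(np.degrees(np.arctan2(-d[0],d[1])))
P=cast("top",f([(286,430),(352,388),(404,350),(460,315),(250,368),(314,325),(368,294),(426,260)]),.1)[:,:2]
print(P)
for a in(P[3]-P[0],P[7]-P[4],P[0]-P[4],P[3]-P[7]):print(np.linalg.norm(a),np.degrees(np.arctan2(a[1],a[0])))
R=cast("top",f([(155,397),(455,205)]),.205);d=R[0]-R[1];print("roof",R,np.linalg.norm(d),np.degrees(np.arctan2(-d[0],d[1])))
J=cast("top",[(348,216)],.08);print("jar",J,"large",P[[0,1,4,5]].mean(0),"small",P[[2,3,6,7]].mean(0))
```

```text
handle [[0.5113 0.2152 0.05  ]
 [0.5701 0.1248 0.05  ]] 0.1078768926854181 [0.5407 0.17   0.05  ]
scene [[0.5664 0.1283 0.05  ]
 [0.5076 0.2226 0.05  ]]
33.03037345730941
[[0.5975 0.3108]
 [0.6309 0.2584]
 [0.6613 0.217 ]
 [0.6894 0.1721]
 [0.648  0.341 ]
 [0.6825 0.29  ]
 [0.7074 0.2468]
 [0.7348 0.2002]]
0.1663455707942485 -56.451769995118816
0.16535502738324176 -58.33210085496508
0.058837435499976894 -149.14154235592517
0.053373466541667955 -148.25719356045605
roof [[0.6099 0.3756 0.205 ]
 [0.7525 0.1548 0.205 ]] 0.2628551382796619 32.83146414738203
jar [[ 0.5498 -0.3354  0.08  ]] large [0.6397 0.3   ] small [0.6982 0.209 ]
```

move_arm(
  motion=[
    {"dx": 0,"dy": 0,"dz": 0,"yaw": -0.079,"hand": 0.27},
    {"dx": 0,"dy": 0,"dz": 0,"yaw": -0.079,"hand": 0.27},
    {"dx": 0,"dy": 0,"dz": 0,"yaw": -0.079,"hand": 0.27},
    {"dx": 0,"dy": 0,"dz": 0,"yaw": -0.079,"hand": 0.27},
    {"dx": 0,"dy": 0,"dz": 0,"yaw": -0.079,"hand": 0.27},
    {"dx": 0,"dy": 0,"dz": 0,"yaw": -0.079,"hand": 0.27},
    {"dx": 0,"dy": 0,"dz": 0,"yaw": -0.079,"hand": 0.27},
    {"dx": 0,"dy": 0,"dz": 0,"yaw": -0.079,"hand": 0.27},
    {"dx": 0,"dy": 0,"dz": 0,"yaw": -0.079,"hand": 0.27},
    {"dx": 0,"dy": 0,"dz": 0,"yaw": -0.079,"hand": 0.27},
  ],
)

```text
time_s: 0.93
eef_pos: [0.1571, -0.5528, 0.2382]
eef_rot: [-0.0, 0.723, 0.69, 0.0]
ft_force: [-0.7, 0.1, -0.4]
opening: 0.0246
grasp_force: 0.0
```

move_arm(
  motion=[
    {"dx": 0,"dy": 0,"dz": 0,"yaw": -0.079,"hand": 0.27},
    {"dx": 0,"dy": 0,"dz": 0,"yaw": -0.079,"hand": 0.27},
    {"dx": 0,"dy": 0,"dz": 0,"yaw": -0.079,"hand": 0.27},
    {"dx": 0,"dy": 0,"dz": 0,"yaw": -0.079,"hand": 0.27},
    {"dx": 0,"dy": 0,"dz": 0,"yaw": -0.079,"hand": 0.27},
    {"dx": 0,"dy": 0,"dz": 0,"yaw": 0,"hand": 0.27},
    {"dx": 0,"dy": 0,"dz": 0,"yaw": 0,"hand": 0.27},
    {"dx": 0,"dy": 0,"dz": 0,"yaw": 0,"hand": 0.27},
    {"dx": 0,"dy": 0,"dz": 0,"yaw": 0,"hand": 0.27},
    {"dx": 0,"dy": 0,"dz": 0,"yaw": 0,"hand": 0.27},
  ],
)

```text
time_s: 1.77
eef_pos: [0.1571, -0.5531, 0.2386]
eef_rot: [-0.0, 0.482, 0.876, 0.0]
ft_force: [-0.1, -0.7, 0.2]
opening: 0.0238
grasp_force: 0.0
```

move_arm(
  motion=[
    {"dx": 0.0335,"dy": 0.059,"dz": 0,"yaw": 0,"hand": 0.27},
    {"dx": 0.0335,"dy": 0.059,"dz": 0,"yaw": 0,"hand": 0.27},
    {"dx": 0.0335,"dy": 0.059,"dz": 0,"yaw": 0,"hand": 0.27},
    {"dx": 0.0335,"dy": 0.059,"dz": 0,"yaw": 0,"hand": 0.27},
    {"dx": 0.0335,"dy": 0.059,"dz": 0,"yaw": 0,"hand": 0.27},
    {"dx": 0.0335,"dy": 0.059,"dz": 0,"yaw": 0,"hand": 0.27},
    {"dx": 0.0335,"dy": 0.059,"dz": 0,"yaw": 0,"hand": 0.27},
    {"dx": 0.0335,"dy": 0.059,"dz": 0,"yaw": 0,"hand": 0.27},
    {"dx": 0.0335,"dy": 0.059,"dz": 0,"yaw": 0,"hand": 0.27},
    {"dx": 0.0335,"dy": 0.059,"dz": 0,"yaw": 0,"hand": 0.27},
  ],
)

```text
time_s: 2.6
eef_pos: [0.3481, -0.1916, 0.2391]
eef_rot: [0.001, 0.482, 0.876, -0.0]
ft_force: [-0.3, 0.5, -1.2]
opening: 0.0235
grasp_force: 0.0
```

move_arm(
  motion=[
    {"dx": 0.0335,"dy": 0.059,"dz": 0,"yaw": 0,"hand": 0.27},
    {"dx": 0.0335,"dy": 0.059,"dz": 0,"yaw": 0,"hand": 0.27},
    {"dx": 0.0335,"dy": 0.059,"dz": 0,"yaw": 0,"hand": 0.27},
    {"dx": 0.0335,"dy": 0.059,"dz": 0,"yaw": 0,"hand": 0.27},
    {"dx": 0.0335,"dy": 0.059,"dz": 0,"yaw": 0,"hand": 0.27},
    {"dx": 0.0335,"dy": 0.059,"dz": 0,"yaw": 0,"hand": 0.27},
    {"dx": 0.0335,"dy": 0.059,"dz": 0,"yaw": 0,"hand": 0.27},
    {"dx": 0.0335,"dy": 0.059,"dz": 0,"yaw": 0,"hand": 0.27},
    {"dx": 0.0335,"dy": 0.059,"dz": 0,"yaw": 0,"hand": 0.27},
    {"dx": 0.0335,"dy": 0.059,"dz": 0,"yaw": 0,"hand": 0.27},
  ],
)

```text
time_s: 3.43
eef_pos: [0.5388, 0.1686, 0.2388]
eef_rot: [0.0, 0.481, 0.877, 0.0]
ft_force: [1.0, -1.1, -0.4]
opening: 0.0238
grasp_force: 0.0
```

```bash
cat >> h.py <<'E'
def to(x,y,z=None):
    s=state();p=s["eef_pos"];q=s["eef_rot"];a=2*np.arctan2(q[2],q[1])
    d=np.array([x,y])-p[:2]
    print("t",s["time_s"],"p",p.round(4),"psi",np.degrees(a).round(2),"dx %.4f dy %.4f"%((d@[np.cos(a),np.sin(a)])/.6,(d@[np.sin(a),-np.cos(a)])/.6),"" if z is None else "dz %.4f"%((p[2]-z)/.6))
E
python3 -c "
from h import *
to(.539,.172,.031)"
```

```text
t 3.4333 p [0.5388 0.1686 0.2388] psi 122.47 dx 0.0046 dy 0.0033 dz 0.3463
```

move_arm(
  motion=[
    {"dx": 0.0045,"dy": 0.0035,"dz": 0,"yaw": 0,"hand": 0.27},
    {"dx": 0,"dy": 0,"dz": 0.05,"yaw": 0,"hand": 0.27},
    {"dx": 0,"dy": 0,"dz": 0.05,"yaw": 0,"hand": 0.27},
    {"dx": 0,"dy": 0,"dz": 0.05,"yaw": 0,"hand": 0.27},
    {"dx": 0,"dy": 0,"dz": 0.05,"yaw": 0,"hand": 0.27},
    {"dx": 0,"dy": 0,"dz": 0.04,"yaw": 0,"hand": 0.27},
    {"dx": 0,"dy": 0,"dz": 0.02,"yaw": 0,"hand": 0.27},
    {"dx": 0,"dy": 0,"dz": 0,"yaw": 0,"hand": 0.27},
    {"dx": 0,"dy": 0,"dz": 0,"yaw": 0,"hand": 0.27},
    {"dx": 0,"dy": 0,"dz": 0,"yaw": 0,"hand": 0.27},
  ],
)

```text
time_s: 4.27
eef_pos: [0.5399, 0.1698, 0.0846]
eef_rot: [0.001, 0.481, 0.877, 0.001]
ft_force: [-0.4, -0.6, 0.4]
opening: 0.0238
grasp_force: 0.0
```

```bash
python3 -c "
from h import *
to(.5401,.1710,.031);print(state()['ft_force'])
a=cv2.resize(viewer.grab_frame('top')[130:250,120:280],None,fx=3.5,fy=3.5,interpolation=3)
b=cv2.resize(viewer.grab_frame('scene')[190:310,320:440],None,fx=3.5,fy=3.5,interpolation=3)
cv2.imwrite('pics/g.png',np.hstack([a,b])[:, :800])"
```

```text
t 4.2667 p [0.5399 0.1698 0.0846] psi 122.49 dx 0.0015 dy 0.0014 dz 0.0893
[-0.39601001 -0.55733354  0.35858805]
```

View pics/g.png

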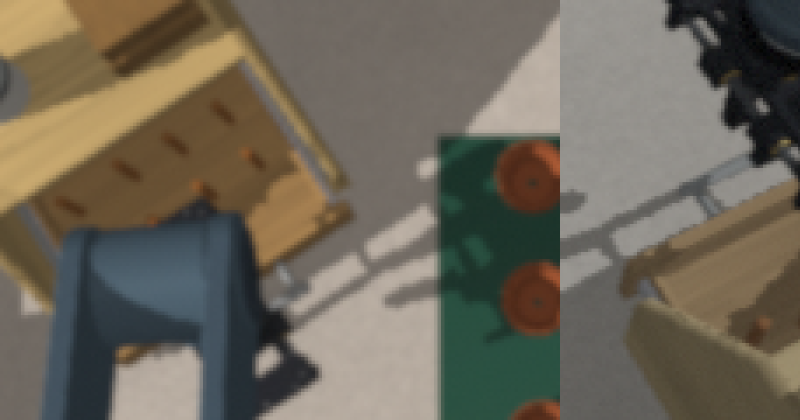

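move_arm(
  motion=[
    {"dx": 0.0,"dy": 0.0015,"dz": 0.02,"yaw": 0,"hand": 0.27},
    {"dx": 0,"dy": 0,"dz": 0.02,"yaw": 0,"hand": 0.27},
    {"dx": 0,"dy": 0,"dz": 0.02,"yaw": 0,"hand": 0.27},
    {"dx": 0,"dy": 0,"dz": 0.02,"yaw": 0,"hand": 0.27},
    {"dx": 0,"dy": 0,"dz": 0.008,"yaw": 0,"hand": 0.27},
    {"dx": 0,"dy": 0,"dz": 0,"yaw": 0,"hand": 0.27},
    {"dx": 0,"dy": 0,"dz": 0,"yaw": 0,"hand": 0.0},
    {"dx": 0,"dy": 0,"dz": 0,"yaw": 0,"hand": 0.0},
    {"dx": 0,"dy": 0,"dz": 0,"yaw": 0,"hand": 0.0},
    {"dx": 0,"dy": 0,"dz": 0,"yaw": 0,"hand": 0.0},
  ],
  newtons=25,
)

```text
time_s: 5.2
eef_pos: [0.5398, 0.1704, 0.0303]
eef_rot: [0.001, 0.481, 0.877, 0.0]
ft_force: [1.7, 0.5, -3.0]
opening: 0.0096
grasp_force: 24.8
```

move_arm(
  motion=[
    {"dx": 0,"dy": -0.01,"dz": 0,"yaw": 0,"hand": 0.0},
    {"dx": 0,"dy": -0.025,"dz": 0,"yaw": 0,"hand": 0.0},
    {"dx": 0,"dy": -0.03,"dz": 0,"yaw": 0,"hand": 0.0},
    {"dx": 0,"dy": -0.03,"dz": 0,"yaw": 0,"hand": 0.0},
    {"dx": 0,"dy": -0.03,"dz": 0,"yaw": 0,"hand": 0.0},
    {"dx": 0,"dy": -0.03,"dz": 0,"yaw": 0,"hand": 0.0},
    {"dx": 0,"dy": -0.03,"dz": 0,"yaw": 0,"hand": 0.0},
    {"dx": 0,"dy": -0.02,"dz": 0,"yaw": 0,"hand": 0.0},
    {"dx": 0,"dy": -0.01,"dz": 0,"yaw": 0,"hand": 0.0},
    {"dx": 0,"dy": 0,"dz": 0,"yaw": 0,"hand": 0.0},
  ],
)

```text
time_s: 6.03
eef_pos: [0.4303, 0.099, 0.0304]
eef_rot: [0.001, 0.481, 0.877, -0.001]
ft_force: [4.2, -7.1, -5.8]
opening: 0.0092
grasp_force: 25.2
```

move_arm(
  motion=[
    {"dx": 0,"dy": -0.003,"dz": 0,"yaw": 0,"hand": 0.0},
    {"dx": 0,"dy": -0.003,"dz": 0,"yaw": 0,"hand": 0.0},
    {"dx": 0,"dy": -0.003,"dz": 0,"yaw": 0,"hand": 0.0},
    {"dx": 0,"dy": -0.003,"dz": 0,"yaw": 0,"hand": 0.0},
    {"dx": 0,"dy": -0.003,"dz": 0,"yaw": 0,"hand": 0.0},
    {"dx": 0,"dy": 0,"dz": 0,"yaw": 0,"hand": 0.0},
    {"dx": 0,"dy": 0,"dz": 0,"yaw": 0,"hand": 0.0},
    {"dx": 0,"dy": 0,"dz": 0,"yaw": 0,"hand": 0.0},
    {"dx": 0,"dy": 0,"dz": 0,"yaw": 0,"hand": 0.0},
    {"dx": 0,"dy": 0,"dz": 0,"yaw": 0,"hand": 0.0},
  ],
)

```text
time_s: 6.87
eef_pos: [0.4275, 0.097, 0.0306]
eef_rot: [0.004, 0.482, 0.876, 0.004]
ft_force: [21.6, 10.5, -25.6]
opening: 0.0093
grasp_force: 26.9
```

move_arm(
  motion=[
    {"dx": 0,"dy": 0.005,"dz": 0,"yaw": 0,"hand": 0.0},
    {"dx": 0,"dy": 0,"dz": 0,"yaw": 0,"hand": 0.27},
    {"dx": 0,"dy": 0,"dz": 0,"yaw": 0,"hand": 0.27},
    {"dx": 0,"dy": 0,"dz": 0,"yaw": 0,"hand": 0.27},
    {"dx": 0,"dy": 0,"dz": 0,"yaw": 0,"hand": 0.27},
    {"dx": 0,"dy": 0,"dz": -0.06,"yaw": 0,"hand": 0.27},
    {"dx": 0,"dy": 0,"dz": -0.06,"yaw": 0,"hand": 0.27},
    {"dx": 0,"dy": 0,"dz": -0.06,"yaw": 0,"hand": 0.27},
    {"dx": 0,"dy": 0,"dz": -0.06,"yaw": 0,"hand": 1},
    {"dx": 0,"dy": 0,"dz": -0.06,"yaw": 0,"hand": 1},
  ],
)

```text
time_s: 7.7
eef_pos: [0.4246, 0.0978, 0.2117]
eef_rot: [-0.0, 0.481, 0.877, -0.0]
ft_force: [0.5, 0.5, -0.6]
opening: 0.035
grasp_force: 0.0
```

move_arm(
  motion=[
    {"dx": -0.06,"dy": 0,"dz": -0.02,"yaw": 0,"hand": 1},
    {"dx": -0.06,"dy": 0,"dz": 0,"yaw": 0,"hand": 1},
    {"dx": -0.06,"dy": 0,"dz": 0,"yaw": 0,"hand": 1},
    {"dx": -0.06,"dy": -0.02,"dz": 0,"yaw": 0,"hand": 1},
    {"dx": -0.06,"dy": -0.02,"dz": 0,"yaw": 0,"hand": 1},
    {"dx": -0.06,"dy": -0.02,"dz": 0,"yaw": 0,"hand": 1},
    {"dx": -0.05,"dy": -0.04,"dz": 0,"yaw": 0,"hand": 1},
    {"dx": -0.05,"dy": -0.04,"dz": 0,"yaw": 0,"hand": 1},
    {"dx": -0.05,"dy": -0.04,"dz": 0,"yaw": 0,"hand": 1},
    {"dx": 0,"dy": 0,"dz": 0,"yaw": 0,"hand": 1},
  ],
)

```text
time_s: 8.53
eef_pos: [0.4976, -0.2244, 0.222]
eef_rot: [0.001, 0.483, 0.875, -0.001]
ft_force: [-0.1, 0.5, 0.6]
opening: 0.0879
grasp_force: 0.0
```

Run:
```python
from h import *
np.set_printoptions(precision=3,suppress=True)
to(.43,-.097,.12)
for n in("top","scene"):
    im=viewer.grab_frame(n);cv2.imwrite(f"pics/{n}2.png",im); P=pots(n,im)
    P=P[(P[:,4]>.2)&(P[:,4]<.8)&(abs(P[:,5])<.5)]; print(n);print(P)
a=cv2.imread("pics/top2.png")
cv2.imwrite("pics/t2.png",cv2.resize(a[90:300,80:360],None,fx=2.85,fy=2.85,interpolation=3))
```

```text
t 8.5333 p [ 0.498 -0.224  0.222] psi 122.2 dx 0.2398 dy 0.0178 dz 0.1699
top
[[180.671 316.323  24.13   58.769   0.232   0.208   0.165]
 [305.809 253.377  19.461  20.865   0.43   -0.2     0.071]
 [273.285 214.758  19.243  20.346   0.559  -0.094   0.071]
 [272.004 179.841  19.527  19.819   0.676  -0.091   0.07 ]]
scene
[[270.227 274.092  25.394  26.333   0.676  -0.087   0.074]
 [273.976 234.118  23.583  24.637   0.56   -0.093   0.079]
 [233.027 229.444  19.464  19.776   0.558  -0.208   0.065]
 [277.914 195.524  22.094  22.57    0.433  -0.096   0.08 ]
 [201.654 193.484  18.628  19.43    0.449  -0.318   0.072]
 [243.632 192.932  21.926  22.568   0.433  -0.197   0.084]
 [383.048 157.048  21.858  57.978   0.253   0.21    0.171]]
```

View pics/t2.png

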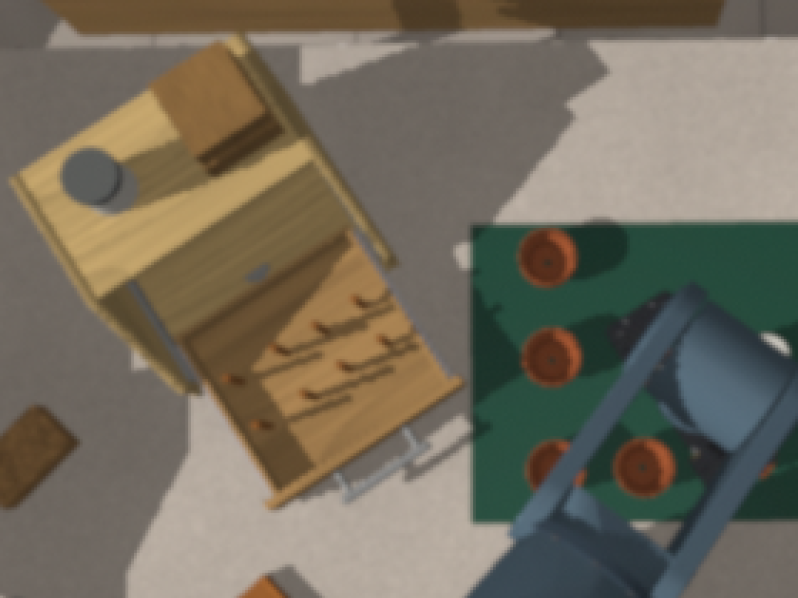

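Run:
```python
from h import *
np.set_printoptions(precision=4,suppress=True)
f=lambda a:np.array(a)/2.85+[80,90]
P=cast("top",f([(257,424),(308,393),(345,364),(383,340),(230,378),(278,348),(319,326),(360,299)]),.1)[:,:2]
L=P[[0,1,4,5]].mean(0);S=P[[2,3,6,7]].mean(0);print(L,S,np.linalg.norm(L-S))
H=cast("top",f([(348,497),(422,445)]),.05).mean(0);print("H",H)
for th in(32.5,33.):
    t=np.radians(th);x=np.array([np.cos(t),np.sin(t)]);y=np.array([-x[1],x[0]])
    for h in (H[:2],np.array([.4255,.0965])): print(th,h+.153*x+.055*y,h+.153*x-.055*y)
c=cv2.imread("pics/top0.png");Q=pots("top",c)
for q in Q: print(q[:2],cast("top",q[:2],.05 if q[6]>.063 else .044)[0])
t=cv2.imread("pics/top0.png")
```

```text
[0.5234 0.2209] [0.5826 0.1279] 0.11021215024531478
H [0.4275 0.0971 0.05  ]
32.5 [0.527  0.2257] [0.5861 0.1329]
32.5 [0.525  0.2251] [0.5841 0.1323]
33.0 [0.5259 0.2265] [0.5858 0.1343]
33.0 [0.5239 0.226 ] [0.5838 0.1337]
[180.699 316.334] [0.2321 0.2074 0.05  ]
[ 10.9454 292.9522] [0.3104 0.7645 0.05  ]
[274.9109 254.3113] [ 0.429  -0.0988  0.05  ]
[305.809  253.3701] [ 0.4312 -0.1997  0.05  ]
[ 13.9367 253.6412] [0.4381 0.7616 0.05  ]
[343.3578 249.1224] [ 0.4441 -0.3234  0.044 ]
[520.7371 245.5169] [ 0.4509 -0.898   0.05  ]
[ 20.2541 215.3698] [0.5647 0.7473 0.05  ]
[308.2366 216.1741] [ 0.5536 -0.2101  0.044 ]
[273.443  214.7477] [ 0.5589 -0.0951  0.05  ]
[272.0125 179.852 ] [ 0.6756 -0.0913  0.05  ]
[285.7876  10.1354] [ 1.2715 -0.1439  0.05  ]
```

Run:
```python
from h import *
np.set_printoptions(precision=4,suppress=True)
t=np.radians(32.8);x=np.array([np.cos(t),np.sin(t)]);y=np.array([-x[1],x[0]])
L=np.array([.525,.225]);S=L-.11*y
for n in("top","scene"):
    im=cv2.imread(f"pics/{n}2.png").astype(int)
    red=im[...,2]-(im[...,0]+im[...,1])/2   # orange tips
    D=[]
    for c,h in((L,.031),(S,.027)):
        for sx in(-1,1):
            for sy in(1,-1):
                p=np.r_[c+sx*h*x+sy*h*y,.1];u,v=proj(n,p)[0]
                U,V=int(round(u)),int(round(v));w=red[V-5:V+6,U-5:U+6].astype(float)
                w=np.clip(w-np.percentile(w,90),0,None);yy,xx=np.mgrid[-5:6,-5:6]
                m=np.array([U+(w*xx).sum()/w.sum(),V+(w*yy).sum()/w.sum()])
                g=cast(n,m,.099)[0][:2];D.append(g-p[:2])
    D=np.array(D);print(n,D*1000,np.median(D,0)*1000)
a=np.hstack([cv2.resize(cv2.imread("pics/top2.png")[180:260,140:230],None,fx=4.4,fy=4.4,interpolation=3),cv2.resize(cv2.imread("pics/scene2.png")[190:270,330:420],None,fx=4.4,fy=4.4,interpolation=3)])
cv2.imwrite("pics/pegs.png",a)
```

```text
top [[-1.2579  2.5047]
 [-1.2826  4.4577]
 [-0.334   2.4765]
 [ 0.2257  1.6318]
 [-0.6819  5.5498]
 [ 0.8037  5.2382]
 [ 0.1919  4.3063]
 [ 0.2708  5.1135]] [-0.071  4.382]
scene [[-3.6363  5.3176]
 [-2.8851  4.8146]
 [-3.5064  5.5289]
 [-2.5678  5.1349]
 [-2.4365  4.4503]
 [-1.7493  5.2341]
 [-2.813   4.885 ]
 [-2.6217  5.3589]] [-2.7174  5.1845]
```

View pics/pegs.png

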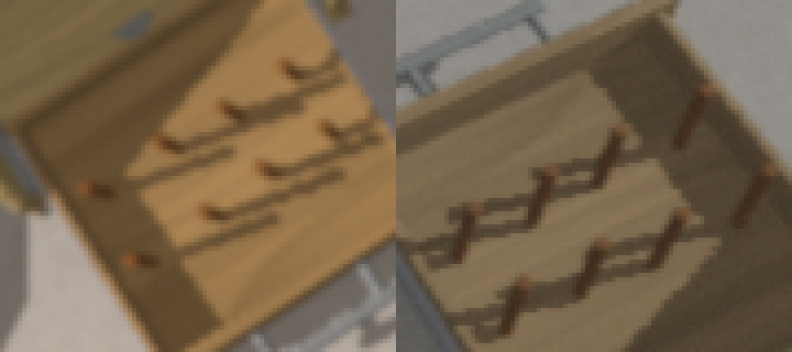

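```bash
python3 -c "
from h import *
to(.432,-.198,.030)
for n in ('top','scene'):
  print(proj(n,[.432,-.198,.05]))"
```

```text
t 8.6333 p [ 0.4981 -0.2195  0.2216] psi 122.32 dx 0.0891 dy -0.0739 dz 0.3194
[[305.27842089 253.13082809]]
[[243.18693901 191.63029101]]
```

move_arm(
  motion=[
    {"dx": 0.045,"dy": -0.037,"dz": 0,"yaw": 0,"hand": 1},
    {"dx": 0.044,"dy": -0.037,"dz": 0,"yaw": 0,"hand": 1},
    {"dx": 0,"dy": 0,"dz": 0.05,"yaw": 0,"hand": 1},
    {"dx": 0,"dy": 0,"dz": 0.05,"yaw": 0,"hand": 1},
    {"dx": 0,"dy": 0,"dz": 0.05,"yaw": 0,"hand": 1},
    {"dx": 0,"dy": 0,"dz": 0.03,"yaw": 0,"hand": 1},
    {"dx": 0,"dy": 0,"dz": 0,"yaw": 0,"hand": 1},
    {"dx": 0,"dy": 0,"dz": 0,"yaw": 0,"hand": 1},
    {"dx": 0,"dy": 0,"dz": 0,"yaw": 0,"hand": 1},
    {"dx": 0,"dy": 0,"dz": 0,"yaw": 0,"hand": 1},
  ],
)

```text
time_s: 9.47
eef_pos: [0.4338, -0.1975, 0.1156]
eef_rot: [0.001, 0.481, 0.877, -0.0]
ft_force: [-0.1, -0.3, 0.5]
opening: 0.0882
grasp_force: 0.0
```

```bash
python3 -c "
from h import *
to(.432,-.198,.030)"
```

```text
t 9.4667 p [ 0.4338 -0.1975  0.1156] psi 122.56 dx 0.0009 dy -0.0030 dz 0.1427
```

move_arm(
  motion=[
    {"dx": 0,"dy": -0.002,"dz": 0.04,"yaw": 0,"hand": 1},
    {"dx": 0,"dy": 0,"dz": 0.04,"yaw": 0,"hand": 1},
    {"dx": 0,"dy": 0,"dz": 0.04,"yaw": 0,"hand": 1},
    {"dx": 0,"dy": 0,"dz": 0.022,"yaw": 0,"hand": 1},
    {"dx": 0,"dy": 0,"dz": 0,"yaw": 0,"hand": 1},
    {"dx": 0,"dy": 0,"dz": 0,"yaw": 0,"hand": 1},
    {"dx": 0,"dy": 0,"dz": 0,"yaw": 0,"hand": 0.6},
    {"dx": 0,"dy": 0,"dz": 0,"yaw": 0,"hand": 0.6},
    {"dx": 0,"dy": 0,"dz": 0,"yaw": 0,"hand": 0.6},
    {"dx": 0,"dy": 0,"dz": 0,"yaw": 0,"hand": 0.6},
  ],
  newtons=15,
)

```text
time_s: 10.3
eef_pos: [0.4324, -0.1986, 0.03]
eef_rot: [0.001, 0.481, 0.877, -0.0]
ft_force: [-0.9, -0.4, 5.5]
opening: 0.0672
grasp_force: 14.9
```

```bash
python3 -c "
from h import *
to(.5248,.2287)"
```

```text
t 10.3 p [ 0.4324 -0.1986  0.03  ] psi 122.52 dx 0.5177 dy 0.5127
```

move_arm(
  motion=[
    {"dx": 0,"dy": 0,"dz": -0.03,"yaw": 0,"hand": 0.6},
    {"dx": 0,"dy": 0,"dz": -0.05,"yaw": 0,"hand": 0.6},
    {"dx": 0,"dy": 0,"dz": -0.06,"yaw": 0,"hand": 0.6},
    {"dx": 0,"dy": 0,"dz": -0.06,"yaw": 0,"hand": 0.6},
    {"dx": 0,"dy": 0,"dz": -0.06,"yaw": 0,"hand": 0.6},
    {"dx": 0.02,"dy": 0.02,"dz": -0.03,"yaw": 0,"hand": 0.6},
    {"dx": 0.04,"dy": 0.04,"dz": 0,"yaw": 0,"hand": 0.6},
    {"dx": 0.045,"dy": 0.045,"dz": 0,"yaw": 0,"hand": 0.6},
    {"dx": 0.045,"dy": 0.045,"dz": 0,"yaw": 0,"hand": 0.6},
    {"dx": 0.045,"dy": 0.045,"dz": 0,"yaw": 0,"hand": 0.6},
  ],
)

```text
time_s: 11.13
eef_pos: [0.4673, -0.0348, 0.2032]
eef_rot: [0.0, 0.481, 0.877, 0.0]
ft_force: [0.7, -0.7, -1.1]
opening: 0.0669
grasp_force: 14.9
```

move_arm(
  motion=[
    {"dx": 0.045,"dy": 0.045,"dz": 0,"yaw": 0,"hand": 0.6},
    {"dx": 0.045,"dy": 0.045,"dz": 0,"yaw": 0,"hand": 0.6},
    {"dx": 0.045,"dy": 0.045,"dz": 0,"yaw": 0,"hand": 0.6},
    {"dx": 0.045,"dy": 0.045,"dz": 0,"yaw": 0,"hand": 0.6},
    {"dx": 0.045,"dy": 0.045,"dz": 0,"yaw": 0,"hand": 0.6},
    {"dx": 0.04,"dy": 0.04,"dz": 0,"yaw": 0,"hand": 0.6},
    {"dx": 0.035,"dy": 0.035,"dz": 0,"yaw": 0,"hand": 0.6},
    {"dx": 0.02,"dy": 0.02,"dz": 0,"yaw": 0,"hand": 0.6},
    {"dx": 0,"dy": 0,"dz": 0,"yaw": 0,"hand": 0.6},
    {"dx": 0,"dy": 0,"dz": 0,"yaw": 0,"hand": 0.6},
  ],
)

```text
time_s: 11.97
eef_pos: [0.5256, 0.2294, 0.2024]
eef_rot: [-0.0, 0.48, 0.877, -0.0]
ft_force: [0.3, -1.2, -2.2]
opening: 0.0672
grasp_force: 14.9
```

```bash
python3 -c "
from h import *
np.set_printoptions(precision=4,suppress=True)
to(.5248,.2287,.061)
for n in('top','scene'):
  im=viewer.grab_frame(n);cv2.imwrite(f'pics/{n}3.png',im)
  P=pots(n,im,.23 if n=='top' else .046);print(P[(P[:,0]>100)&(P[:,0]<400)])
a=np.hstack([cv2.resize(cv2.imread('pics/top3.png')[170:270,130:230],None,fx=4,fy=4,interpolation=3),cv2.resize(cv2.imread('pics/scene3.png')[190:290,320:420],None,fx=4,fy=4,interpolation=3)])
cv2.imwrite('pics/p3.png',a)
"
```

```text
t 11.9667 p [0.5256 0.2294 0.2024] psi 122.63 dx -0.0003 dy -0.0018 dz 0.2357
[[180.5796 316.2762  24.1347  59.2414   0.2591   0.1671   0.1444]
 [274.9109 254.3113  19.3184  20.0566   0.4295  -0.0997   0.0588]
 [343.4019 248.9937  16.0061  17.3655   0.4425  -0.2945   0.0507]
 [308.1776 216.0356  16.0944  16.4741   0.5374  -0.1964   0.0498]
 [273.1188 214.845   19.3227  19.797    0.5413  -0.0955   0.06  ]
 [271.8943 179.7168  18.9623  19.9746   0.6439  -0.0929   0.0607]
 [285.991   10.0844  22.464   86.7309   1.1617  -0.1418   0.2087]]
[[270.4459 274.1119  25.1045  26.2278   0.6758  -0.0885   0.0732]
 [274.155  234.0694  23.4919  24.1885   0.5586  -0.0923   0.0763]
 [232.991  229.3804  19.3074  19.9392   0.5579  -0.2081   0.065 ]
 [277.9778 195.5404  22.029   22.4495   0.4329  -0.0967   0.0792]
 [201.6211 193.8034  17.9072  19.219    0.4499  -0.318    0.0706]
 [376.8279 153.1841  20.399   46.9665   0.2528   0.2095   0.1709]]
```

View pics/p3.png

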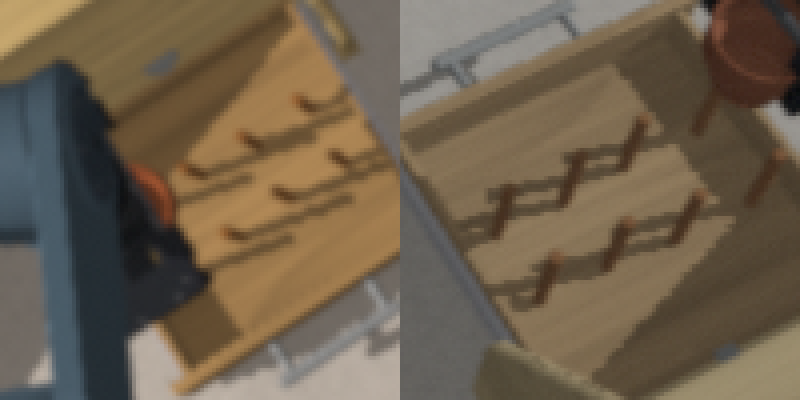

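move_arm(
  motion=[
    {"dx": 0,"dy": -0.0015,"dz": 0.04,"yaw": 0,"hand": 0.6},
    {"dx": 0,"dy": 0,"dz": 0.04,"yaw": 0,"hand": 0.6},
    {"dx": 0,"dy": 0,"dz": 0.04,"yaw": 0,"hand": 0.6},
    {"dx": 0,"dy": 0,"dz": 0.03,"yaw": 0,"hand": 0.6},
    {"dx": 0,"dy": 0,"dz": 0.02,"yaw": 0,"hand": 0.6},
    {"dx": 0,"dy": 0,"dz": 0.015,"yaw": 0,"hand": 0.6},
    {"dx": 0,"dy": 0,"dz": 0.01,"yaw": 0,"hand": 0.6},
    {"dx": 0,"dy": 0,"dz": 0,"yaw": 0,"hand": 0.6},
    {"dx": 0,"dy": 0,"dz": 0,"yaw": 0,"hand": 0.6},
    {"dx": 0,"dy": 0,"dz": 0,"yaw": 0,"hand": 0.6},
  ],
)

```text
time_s: 12.9
eef_pos: [0.5263, 0.2284, 0.0869]
eef_rot: [0.001, 0.481, 0.877, 0.001]
ft_force: [-0.1, 0.2, -1.5]
opening: 0.067
grasp_force: 14.9
```

move_arm(
  motion=[
    {"dx": 0,"dy": -0.001,"dz": 0.012,"yaw": 0,"hand": 0.6},
    {"dx": 0,"dy": 0,"dz": 0.012,"yaw": 0,"hand": 0.6},
    {"dx": 0,"dy": 0,"dz": 0.012,"yaw": 0,"hand": 0.6},
    {"dx": 0,"dy": 0,"dz": 0.006,"yaw": 0,"hand": 0.6},
    {"dx": 0,"dy": 0,"dz": 0,"yaw": 0,"hand": 0.6},
    {"dx": 0,"dy": 0,"dz": 0,"yaw": 0,"hand": 0.6},
    {"dx": 0,"dy": 0,"dz": 0,"yaw": 0,"hand": 0.6},
    {"dx": 0,"dy": 0,"dz": 0,"yaw": 0,"hand": 0.6},
    {"dx": 0,"dy": 0,"dz": 0,"yaw": 0,"hand": 0.6},
    {"dx": 0,"dy": 0,"dz": 0,"yaw": 0,"hand": 0.6},
  ],
)

```text
time_s: 13.73
eef_pos: [0.5248, 0.228, 0.0605]
eef_rot: [-0.0, 0.481, 0.877, -0.0]
ft_force: [0.5, 0.5, -1.7]
opening: 0.0671
grasp_force: 14.9
```

move_arm(
  motion=[
    {"dx": 0,"dy": 0,"dz": 0,"yaw": 0,"hand": 1},
    {"dx": 0,"dy": 0,"dz": 0,"yaw": 0,"hand": 1},
    {"dx": 0,"dy": 0,"dz": 0,"yaw": 0,"hand": 1},
    {"dx": 0,"dy": 0,"dz": 0,"yaw": 0,"hand": 1},
    {"dx": 0,"dy": 0,"dz": -0.03,"yaw": 0,"hand": 1},
    {"dx": 0,"dy": 0,"dz": -0.04,"yaw": 0,"hand": 1},
    {"dx": 0,"dy": 0,"dz": -0.05,"yaw": 0,"hand": 1},
    {"dx": 0,"dy": 0,"dz": -0.06,"yaw": 0,"hand": 1},
    {"dx": 0,"dy": 0,"dz": -0.06,"yaw": 0,"hand": 1},
    {"dx": 0,"dy": 0,"dz": 0,"yaw": 0,"hand": 1},
  ],
)

```text
time_s: 14.57
eef_pos: [0.5291, 0.229, 0.213]
eef_rot: [0.005, 0.481, 0.877, 0.004]
ft_force: [0.6, 0.4, -0.2]
opening: 0.0882
grasp_force: 0.0
```

move_arm(
  motion=[
    {"dx": -0.0415,"dy": -0.0475,"dz": 0,"yaw": 0,"hand": 1},
    {"dx": -0.0415,"dy": -0.0475,"dz": 0,"yaw": 0,"hand": 1},
    {"dx": -0.0415,"dy": -0.0475,"dz": 0,"yaw": 0,"hand": 1},
    {"dx": -0.0415,"dy": -0.0475,"dz": 0,"yaw": 0,"hand": 1},
    {"dx": -0.0415,"dy": -0.0475,"dz": 0,"yaw": 0,"hand": 1},
    {"dx": -0.0415,"dy": -0.0475,"dz": 0,"yaw": 0,"hand": 1},
    {"dx": -0.0415,"dy": -0.0475,"dz": 0,"yaw": 0,"hand": 1},
    {"dx": -0.0415,"dy": -0.0475,"dz": 0,"yaw": 0,"hand": 1},
    {"dx": -0.04,"dy": -0.047,"dz": 0,"yaw": 0,"hand": 1},
    {"dx": 0,"dy": 0,"dz": 0,"yaw": 0,"hand": 1},
  ],
)

```text
time_s: 15.4
eef_pos: [0.4276, -0.1033, 0.2049]
eef_rot: [0.001, 0.484, 0.875, -0.001]
ft_force: [0.4, -0.7, 0.2]
opening: 0.0883
grasp_force: 0.0
```

```bash
python3 -c "
from h import *
np.set_printoptions(precision=4,suppress=True)
to(.43,-.0975,.03)
for n in('top','scene'):
  im=viewer.grab_frame(n);cv2.imwrite(f'pics/{n}4.png',im)
  P=pots(n,im);print(P[(P[:,0]>100)&(P[:,0]<400)])
print('expected at L',proj('top',[.5248,.2287,.08]),proj('scene',[.5248,.2287,.08]))
a=np.hstack([cv2.resize(cv2.imread('pics/top4.png')[170:270,130:230],None,fx=4,fy=4,interpolation=3),cv2.resize(cv2.imread('pics/scene4.png')[190:290,320:420],None,fx=4,fy=4,interpolation=3)])
cv2.imwrite('pics/p4.png',a)
"
```

```text
t 15.4 p [ 0.4276 -0.1033  0.2049] psi 122.17 dx 0.0060 dy 0.0085 dz 0.2914
[[180.6811 316.3222  24.0989  58.8549   0.2325   0.2085   0.165 ]
 [343.4057 248.9214  15.8313  17.4103   0.4442  -0.3231   0.0584]
 [173.6621 225.9945  21.2387  21.7473   0.5221   0.2379   0.0805]
 [308.2443 216.1338  15.7369  16.4875   0.5536  -0.2101   0.0572]
 [273.5704 214.3474  18.6175  20.1432   0.5597  -0.0936   0.07  ]
 [272.0301 179.8572  19.6213  19.7884   0.6759  -0.0911   0.0695]
 [286.1751  10.0588  22.4079  86.5424   1.274   -0.1472   0.2406]]
[[270.2275 274.08    25.2505  26.2337   0.6758  -0.0885   0.0731]
 [274.0499 234.1824  23.7023  24.5301   0.5586  -0.0923   0.0763]
 [233.013  229.4357  19.4557  19.8113   0.5579  -0.2081   0.065 ]
 [396.7437 229.5752  29.1265  33.2614   0.5063   0.2363   0.135 ]
 [277.8756 195.4912  22.1613  22.5393   0.4326  -0.098    0.0805]
 [201.7076 193.7625  17.8241  19.3586   0.4501  -0.3195   0.072 ]
 [383.1259 157.1332  21.7272  57.8032   0.2528   0.2095   0.1709]]
expected at L [[173.2328 225.3346]] [[395.3131 228.0418]]
```

View pics/p4.png

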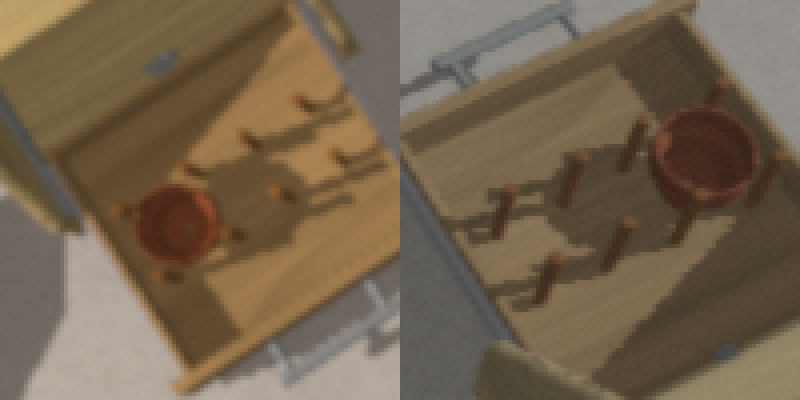

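move_arm(
  motion=[
    {"dx": 0,"dy": 0,"dz": 0.045,"yaw": 0,"hand": 1},
    {"dx": 0,"dy": 0,"dz": 0.05,"yaw": 0,"hand": 1},
    {"dx": 0,"dy": 0,"dz": 0.05,"yaw": 0,"hand": 1},
    {"dx": 0,"dy": 0,"dz": 0.045,"yaw": 0,"hand": 1},
    {"dx": 0,"dy": 0,"dz": 0.03,"yaw": 0,"hand": 1},
    {"dx": 0,"dy": 0,"dz": 0,"yaw": 0,"hand": 1},
    {"dx": 0,"dy": 0,"dz": 0,"yaw": 0,"hand": 1},
    {"dx": 0,"dy": 0,"dz": 0,"yaw": 0,"hand": 1},
    {"dx": 0,"dy": 0,"dz": 0,"yaw": 0,"hand": 1},
    {"dx": 0,"dy": 0,"dz": 0,"yaw": 0,"hand": 1},
  ],
)

```text
time_s: 16.33
eef_pos: [0.43, -0.0982, 0.074]
eef_rot: [0.001, 0.481, 0.877, 0.0]
ft_force: [0.4, -0.2, 0.2]
opening: 0.088
grasp_force: 0.0
```

```bash
python3 -c "
from h import *
to(.4295,-.0977,.030)"
```

```text
t 16.3333 p [ 0.43   -0.0982  0.074 ] psi 122.54 dx 0.0011 dy -0.0003 dz 0.0733
```

move_arm(
  motion=[
    {"dx": 0.001,"dy": 0,"dz": 0.035,"yaw": 0,"hand": 1},
    {"dx": 0,"dy": 0,"dz": 0.03,"yaw": 0,"hand": 1},
    {"dx": 0,"dy": 0,"dz": 0.008,"yaw": 0,"hand": 1},
    {"dx": 0,"dy": 0,"dz": 0,"yaw": 0,"hand": 1},
    {"dx": 0,"dy": 0,"dz": 0,"yaw": 0,"hand": 1},
    {"dx": 0,"dy": 0,"dz": 0,"yaw": 0,"hand": 0.6},
    {"dx": 0,"dy": 0,"dz": 0,"yaw": 0,"hand": 0.6},
    {"dx": 0,"dy": 0,"dz": 0,"yaw": 0,"hand": 0.6},
    {"dx": 0,"dy": 0,"dz": 0,"yaw": 0,"hand": 0.6},
    {"dx": 0,"dy": 0,"dz": 0,"yaw": 0,"hand": 0.6},
  ],
)

```text
time_s: 17.17
eef_pos: [0.429, -0.0977, 0.0294]
eef_rot: [0.001, 0.481, 0.877, 0.0]
ft_force: [-1.3, 0.8, 5.8]
opening: 0.0669
grasp_force: 14.9
```

```bash
python3 -c "
from h import *
to(.5248,.2287)
print(state()['opening'],state()['grasp_force'])"
```

```text
t 17.1667 p [ 0.429  -0.0977  0.0294] psi 122.51 dx 0.3729 dy 0.4270 
0.06685143990735153 14.91180195488802
```

move_arm(
  motion=[
    {"dx": 0,"dy": 0,"dz": -0.03,"yaw": 0,"hand": 0.6},
    {"dx": 0,"dy": 0,"dz": -0.05,"yaw": 0,"hand": 0.6},
    {"dx": 0,"dy": 0,"dz": -0.06,"yaw": 0,"hand": 0.6},
    {"dx": 0,"dy": 0,"dz": -0.06,"yaw": 0,"hand": 0.6},
    {"dx": 0,"dy": 0,"dz": -0.06,"yaw": 0,"hand": 0.6},
    {"dx": 0.018,"dy": 0.022,"dz": -0.03,"yaw": 0,"hand": 0.6},
    {"dx": 0.04,"dy": 0.045,"dz": 0,"yaw": 0,"hand": 0.6},
    {"dx": 0.04,"dy": 0.045,"dz": 0,"yaw": 0,"hand": 0.6},
    {"dx": 0.04,"dy": 0.045,"dz": 0,"yaw": 0,"hand": 0.6},
    {"dx": 0.04,"dy": 0.045,"dz": 0,"yaw": 0,"hand": 0.6},
  ],
)

```text
time_s: 18.0
eef_pos: [0.4732, 0.0594, 0.2028]
eef_rot: [0.0, 0.481, 0.877, 0.0]
ft_force: [0.8, -0.6, -0.2]
opening: 0.067
grasp_force: 14.9
```

move_arm(
  motion=[
    {"dx": 0.04,"dy": 0.045,"dz": 0,"yaw": 0,"hand": 0.6},
    {"dx": 0.04,"dy": 0.045,"dz": 0,"yaw": 0,"hand": 0.6},
    {"dx": 0.04,"dy": 0.045,"dz": 0,"yaw": 0,"hand": 0.6},
    {"dx": 0.035,"dy": 0.045,"dz": 0,"yaw": 0,"hand": 0.6},
    {"dx": 0.025,"dy": 0.03,"dz": 0,"yaw": 0,"hand": 0.6},
    {"dx": 0.015,"dy": 0.015,"dz": 0,"yaw": 0,"hand": 0.6},
    {"dx": 0,"dy": 0,"dz": 0,"yaw": 0,"hand": 0.6},
    {"dx": 0,"dy": 0,"dz": 0,"yaw": 0,"hand": 0.6},
    {"dx": 0,"dy": 0,"dz": 0,"yaw": 0,"hand": 0.6},
    {"dx": 0,"dy": 0,"dz": 0,"yaw": 0,"hand": 0.6},
  ],
)

```text
time_s: 18.83
eef_pos: [0.524, 0.2276, 0.2027]
eef_rot: [-0.0, 0.482, 0.876, -0.0]
ft_force: [-0.5, -0.5, -1.1]
opening: 0.0671
grasp_force: 14.9
```

```bash
python3 -c "
from h import *
to(.5248,.228,.082)
print(state()['opening'],state()['grasp_force'])"
```

```text
t 18.8333 p [0.524  0.2276 0.2027] psi 122.42 dx -0.0002 dy 0.0015 dz 0.2011
0.06710231335724075 14.915010514939055
```

move_arm(
  motion=[
    {"dx": 0,"dy": 0.001,"dz": 0.04,"yaw": 0,"hand": 0.6},
    {"dx": 0,"dy": 0,"dz": 0.04,"yaw": 0,"hand": 0.6},
    {"dx": 0,"dy": 0,"dz": 0.04,"yaw": 0,"hand": 0.6},
    {"dx": 0,"dy": 0,"dz": 0.025,"yaw": 0,"hand": 0.6},
    {"dx": 0,"dy": 0,"dz": 0.015,"yaw": 0,"hand": 0.6},
    {"dx": 0,"dy": 0,"dz": 0.012,"yaw": 0,"hand": 0.6},
    {"dx": 0,"dy": 0,"dz": 0.012,"yaw": 0,"hand": 0.6},
    {"dx": 0,"dy": 0,"dz": 0.01,"yaw": 0,"hand": 0.6},
    {"dx": 0,"dy": 0,"dz": 0,"yaw": 0,"hand": 0.6},
    {"dx": 0,"dy": 0,"dz": 0,"yaw": 0,"hand": 0.6},
  ],
)

```text
time_s: 19.67
eef_pos: [0.5249, 0.2293, 0.0866]
eef_rot: [0.0, 0.481, 0.877, 0.0]
ft_force: [0.0, -0.7, -1.2]
opening: 0.0671
grasp_force: 14.9
```

move_arm(
  motion=[
    {"dx": 0,"dy": 0,"dz": 0.002,"yaw": 0,"hand": 0.6},
    {"dx": 0,"dy": 0,"dz": 0,"yaw": 0,"hand": 0.6},
    {"dx": 0,"dy": 0,"dz": 0.002,"yaw": 0,"hand": 0.6},
    {"dx": 0,"dy": 0,"dz": 0,"yaw": 0,"hand": 0.6},
    {"dx": 0,"dy": 0,"dz": 0,"yaw": 0,"hand": 0.6},
    {"dx": 0,"dy": 0,"dz": 0,"yaw": 0,"hand": 0.6},
    {"dx": 0,"dy": 0,"dz": 0,"yaw": 0,"hand": 0.6},
    {"dx": 0,"dy": 0,"dz": 0,"yaw": 0,"hand": 0.6},
    {"dx": 0,"dy": 0,"dz": 0,"yaw": 0,"hand": 0.6},
    {"dx": 0,"dy": 0,"dz": 0,"yaw": 0,"hand": 0.6},
  ],
)

```text
time_s: 20.5
eef_pos: [0.5247, 0.2293, 0.0839]
eef_rot: [0.0, 0.481, 0.877, 0.0]
ft_force: [-0.1, 0.9, -0.5]
opening: 0.067
grasp_force: 14.9
```

move_arm(
  motion=[
    {"dx": 0,"dy": 0,"dz": 0,"yaw": 0,"hand": 1},
    {"dx": 0,"dy": 0,"dz": 0,"yaw": 0,"hand": 1},
    {"dx": 0,"dy": 0,"dz": 0,"yaw": 0,"hand": 1},
    {"dx": 0,"dy": 0,"dz": 0,"yaw": 0,"hand": 1},
    {"dx": 0,"dy": 0,"dz": -0.03,"yaw": 0,"hand": 1},
    {"dx": 0,"dy": 0,"dz": -0.04,"yaw": 0,"hand": 1},
    {"dx": 0,"dy": 0,"dz": -0.04,"yaw": 0,"hand": 1},
    {"dx": 0,"dy": 0,"dz": -0.05,"yaw": 0,"hand": 1},
    {"dx": 0,"dy": 0,"dz": -0.04,"yaw": 0,"hand": 1},
    {"dx": 0,"dy": 0,"dz": 0,"yaw": 0,"hand": 1},
  ],
)

```text
time_s: 21.33
eef_pos: [0.5279, 0.2301, 0.21]
eef_rot: [0.004, 0.481, 0.877, 0.003]
ft_force: [1.4, 0.2, 0.9]
opening: 0.0883
grasp_force: 0.0
```

move_arm(
  motion=[
    {"dx": -0.054,"dy": -0.027,"dz": 0,"yaw": 0,"hand": 1},
    {"dx": -0.054,"dy": -0.027,"dz": 0,"yaw": 0,"hand": 1},
    {"dx": -0.054,"dy": -0.027,"dz": 0,"yaw": 0,"hand": 1},
    {"dx": -0.054,"dy": -0.027,"dz": 0,"yaw": 0,"hand": 1},
    {"dx": -0.054,"dy": -0.027,"dz": 0,"yaw": 0,"hand": 1},
    {"dx": -0.054,"dy": -0.027,"dz": 0,"yaw": 0,"hand": 1},
    {"dx": -0.054,"dy": -0.027,"dz": 0,"yaw": 0,"hand": 1},
    {"dx": -0.054,"dy": -0.027,"dz": 0,"yaw": 0,"hand": 1},
    {"dx": -0.053,"dy": -0.025,"dz": 0,"yaw": 0,"hand": 1},
    {"dx": 0,"dy": 0,"dz": 0,"yaw": 0,"hand": 1},
  ],
)

```text
time_s: 22.17
eef_pos: [0.5595, -0.0997, 0.2034]
eef_rot: [0.001, 0.483, 0.876, -0.001]
ft_force: [-0.3, -0.3, -0.1]
opening: 0.0883
grasp_force: 0.0
```

```bash
cat > look.py <<'E'
from h import *
import sys
np.set_printoptions(precision=3,suppress=True)
k=sys.argv[1];to(.5595,-.094,.03)
for n in('top','scene'):
  im=viewer.grab_frame(n);cv2.imwrite(f'pics/{n}{k}.png',im)
  P=pots(n,im);print(n);print(P[(P[:,0]>100)&(P[:,0]<360 if n=="top" else P[:,0]<420)&(P[:,1]>165)&(P[:,1]<300)])
for z in(.102,.124,.146): print('exp L',z,proj('top',[.5248,.2287,z]),proj('scene',[.5248,.2287,z]))
for z in(.074,.094): print('exp S',z,proj('top',[.5844,.1362,z]),proj('scene',[.5844,.1362,z]))
a=np.hstack([cv2.resize(cv2.imread(f'pics/top{k}.png')[170:270,130:230],None,fx=4,fy=4,interpolation=3),cv2.resize(cv2.imread(f'pics/scene{k}.png')[190:290,320:420],None,fx=4,fy=4,interpolation=3)])
cv2.imwrite(f'pics/p{k}.png',a)
E
python3 look.py 5
```

```text
t 22.1667 p [ 0.559 -0.1    0.203] psi 122.22 dx 0.0080 dy 0.0050 dz 0.2891
top
[[343.374 248.995  15.841  17.382   0.444  -0.323   0.058]
 [172.558 225.638  21.486  24.734   0.528   0.236   0.093]
 [308.195 216.182  15.718  16.648   0.554  -0.21    0.058]]
scene
[[270.206 274.132  25.277  26.261   0.676  -0.087   0.074]
 [274.054 234.14   23.698  24.439   0.559  -0.092   0.076]
 [233.015 229.406  19.334  19.841   0.558  -0.208   0.065]
 [395.776 228.72   31.887  36.773   0.51    0.233   0.135]
 [201.591 193.576  18.394  19.428   0.449  -0.318   0.072]]
exp L 0.102 [[171.522 224.873]] [[397.46  223.978]]
exp L 0.124 [[169.754 224.397]] [[399.689 219.759]]
exp L 0.146 [[167.927 223.904]] [[402.006 215.373]]
exp S 0.074 [[202.292 206.93 ]] [[359.773 245.769]]
exp S 0.094 [[201.18  206.244]] [[361.139 242.319]]
```

move_arm(
  motion=[
    {"dx": 0,"dy": 0,"dz": 0.045,"yaw": 0,"hand": 1},
    {"dx": 0,"dy": 0,"dz": 0.05,"yaw": 0,"hand": 1},
    {"dx": 0,"dy": 0,"dz": 0.05,"yaw": 0,"hand": 1},
    {"dx": 0,"dy": 0,"dz": 0.045,"yaw": 0,"hand": 1},
    {"dx": 0,"dy": 0,"dz": 0.03,"yaw": 0,"hand": 1},
    {"dx": 0,"dy": 0,"dz": 0,"yaw": 0,"hand": 1},
    {"dx": 0,"dy": 0,"dz": 0,"yaw": 0,"hand": 1},
    {"dx": 0,"dy": 0,"dz": 0,"yaw": 0,"hand": 1},
    {"dx": 0,"dy": 0,"dz": 0,"yaw": 0,"hand": 1},
    {"dx": 0,"dy": 0,"dz": 0,"yaw": 0,"hand": 1},
  ],
)

```text
time_s: 23.1
eef_pos: [0.5604, -0.0939, 0.0737]
eef_rot: [0.002, 0.481, 0.877, 0.0]
ft_force: [-0.7, 1.1, -0.0]
opening: 0.088
grasp_force: 0.0
```

```bash
python3 -c "
from h import *
to(.5595,-.094,.030)"
```

```text
t 23.1 p [ 0.5604 -0.0939  0.0737] psi 122.53 dx 0.0006 dy -0.0013 dz 0.0728
```

move_arm(
  motion=[
    {"dx": 0,"dy": 0,"dz": 0.035,"yaw": 0,"hand": 1},
    {"dx": 0,"dy": 0,"dz": 0.03,"yaw": 0,"hand": 1},
    {"dx": 0,"dy": 0,"dz": 0.008,"yaw": 0,"hand": 1},
    {"dx": 0,"dy": 0,"dz": 0,"yaw": 0,"hand": 1},
    {"dx": 0,"dy": 0,"dz": 0,"yaw": 0,"hand": 1},
    {"dx": 0,"dy": 0,"dz": 0,"yaw": 0,"hand": 0.6},
    {"dx": 0,"dy": 0,"dz": 0,"yaw": 0,"hand": 0.6},
    {"dx": 0,"dy": 0,"dz": 0,"yaw": 0,"hand": 0.6},
    {"dx": 0,"dy": 0,"dz": 0,"yaw": 0,"hand": 0.6},
    {"dx": 0,"dy": 0,"dz": 0,"yaw": 0,"hand": 0.6},
  ],
)

```text
time_s: 23.93
eef_pos: [0.5598, -0.0941, 0.029]
eef_rot: [0.001, 0.481, 0.877, 0.0]
ft_force: [-0.8, 0.8, 5.4]
opening: 0.0681
grasp_force: 15.0
```

```bash
python3 -c "
from h import *
to(.5248,.2287)
print(state()['opening'],state()['grasp_force'])"
```

```text
t 23.9333 p [ 0.5598 -0.0941  0.029 ] psi 122.51 dx 0.4850 dy 0.2399 
0.06806889992483463 14.999818527430762
```

View pics/p5.png

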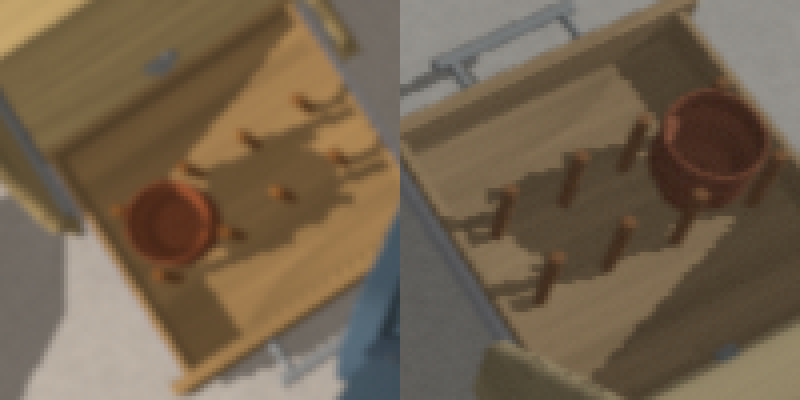

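move_arm(
  motion=[
    {"dx": 0,"dy": 0,"dz": -0.03,"yaw": 0,"hand": 0.6},
    {"dx": 0,"dy": 0,"dz": -0.05,"yaw": 0,"hand": 0.6},
    {"dx": 0,"dy": 0,"dz": -0.06,"yaw": 0,"hand": 0.6},
    {"dx": 0,"dy": 0,"dz": -0.06,"yaw": 0,"hand": 0.6},
    {"dx": 0,"dy": 0,"dz": -0.06,"yaw": 0,"hand": 0.6},
    {"dx": 0.03,"dy": 0.015,"dz": -0.03,"yaw": 0,"hand": 0.6},
    {"dx": 0.055,"dy": 0.027,"dz": 0,"yaw": 0,"hand": 0.6},
    {"dx": 0.055,"dy": 0.027,"dz": 0,"yaw": 0,"hand": 0.6},
    {"dx": 0.055,"dy": 0.027,"dz": 0,"yaw": 0,"hand": 0.6},
    {"dx": 0.055,"dy": 0.027,"dz": 0,"yaw": 0,"hand": 0.6},
  ],
)

```text
time_s: 24.77
eef_pos: [0.5401, 0.0738, 0.202]
eef_rot: [-0.0, 0.481, 0.877, 0.0]
ft_force: [0.6, -0.3, -1.6]
opening: 0.0681
grasp_force: 15.0
```

move_arm(
  motion=[
    {"dx": 0.055,"dy": 0.027,"dz": 0,"yaw": 0,"hand": 0.6},
    {"dx": 0.055,"dy": 0.027,"dz": 0,"yaw": 0,"hand": 0.6},
    {"dx": 0.05,"dy": 0.027,"dz": 0,"yaw": 0,"hand": 0.6},
    {"dx": 0.045,"dy": 0.022,"dz": 0,"yaw": 0,"hand": 0.6},
    {"dx": 0.03,"dy": 0.015,"dz": 0,"yaw": 0,"hand": 0.6},
    {"dx": 0,"dy": 0,"dz": 0,"yaw": 0,"hand": 0.6},
    {"dx": 0,"dy": 0,"dz": 0,"yaw": 0,"hand": 0.6},
    {"dx": 0,"dy": 0,"dz": 0,"yaw": 0,"hand": 0.6},
    {"dx": 0,"dy": 0,"dz": 0,"yaw": 0,"hand": 0.6},
    {"dx": 0,"dy": 0,"dz": 0,"yaw": 0,"hand": 0.6},
  ],
)

```text
time_s: 25.6
eef_pos: [0.525, 0.2281, 0.202]
eef_rot: [-0.0, 0.482, 0.876, -0.0]
ft_force: [-0.4, -0.1, -1.5]
opening: 0.0679
grasp_force: 15.0
```

```bash
python3 -c "
from h import *
to(.5248,.2287,.105)
print(state()['opening'],state()['grasp_force'])"
```

```text
t 25.6 p [0.525  0.2281 0.202 ] psi 122.41 dx 0.0010 dy 0.0002 dz 0.1617
0.06793864602664151 14.999952336220304
```

move_arm(
  motion=[
    {"dx": 0.001,"dy": 0,"dz": 0.04,"yaw": 0,"hand": 0.6},
    {"dx": 0,"dy": 0,"dz": 0.04,"yaw": 0,"hand": 0.6},
    {"dx": 0,"dy": 0,"dz": 0.03,"yaw": 0,"hand": 0.6},
    {"dx": 0,"dy": 0,"dz": 0.015,"yaw": 0,"hand": 0.6},
    {"dx": 0,"dy": 0,"dz": 0.012,"yaw": 0,"hand": 0.6},
    {"dx": 0,"dy": 0,"dz": 0.012,"yaw": 0,"hand": 0.6},
    {"dx": 0,"dy": 0,"dz": 0.008,"yaw": 0,"hand": 0.6},
    {"dx": 0,"dy": 0,"dz": 0.004,"yaw": 0,"hand": 0.6},
    {"dx": 0,"dy": 0,"dz": 0,"yaw": 0,"hand": 0.6},
    {"dx": 0,"dy": 0,"dz": 0,"yaw": 0,"hand": 0.6},
  ],
)

```text
time_s: 26.43
eef_pos: [0.5248, 0.23, 0.1061]
eef_rot: [0.0, 0.481, 0.877, 0.0]
ft_force: [-0.2, 1.0, -1.7]
opening: 0.0683
grasp_force: 15.0
```

move_arm(
  motion=[
    {"dx": 0,"dy": 0,"dz": 0,"yaw": 0,"hand": 1},
    {"dx": 0,"dy": 0,"dz": 0,"yaw": 0,"hand": 1},
    {"dx": 0,"dy": 0,"dz": 0,"yaw": 0,"hand": 1},
    {"dx": 0,"dy": 0,"dz": 0,"yaw": 0,"hand": 1},
    {"dx": 0,"dy": 0,"dz": -0.02,"yaw": 0,"hand": 1},
    {"dx": 0,"dy": 0,"dz": -0.03,"yaw": 0,"hand": 1},
    {"dx": 0,"dy": 0,"dz": -0.04,"yaw": 0,"hand": 1},
    {"dx": 0,"dy": 0,"dz": -0.04,"yaw": 0,"hand": 1},
    {"dx": 0,"dy": 0,"dz": -0.03,"yaw": 0,"hand": 1},
    {"dx": 0,"dy": 0,"dz": 0,"yaw": 0,"hand": 1},
  ],
)

```text
time_s: 27.27
eef_pos: [0.527, 0.2305, 0.2072]
eef_rot: [0.003, 0.481, 0.877, 0.003]
ft_force: [0.6, -0.0, 0.1]
opening: 0.0884
grasp_force: 0.0
```

move_arm(
  motion=[
    {"dx": -0.065,"dy": -0.008,"dz": 0,"yaw": 0,"hand": 1},
    {"dx": -0.065,"dy": -0.008,"dz": 0,"yaw": 0,"hand": 1},
    {"dx": -0.065,"dy": -0.008,"dz": 0,"yaw": 0,"hand": 1},
    {"dx": -0.065,"dy": -0.008,"dz": 0,"yaw": 0,"hand": 1},
    {"dx": -0.065,"dy": -0.008,"dz": 0,"yaw": 0,"hand": 1},
    {"dx": -0.065,"dy": -0.008,"dz": 0,"yaw": 0,"hand": 1},
    {"dx": -0.065,"dy": -0.008,"dz": 0,"yaw": 0,"hand": 1},
    {"dx": -0.065,"dy": -0.008,"dz": 0,"yaw": 0,"hand": 1},
    {"dx": -0.063,"dy": -0.009,"dz": 0,"yaw": 0,"hand": 1},
    {"dx": 0,"dy": 0,"dz": 0,"yaw": 0,"hand": 1},
  ],
)

```text
time_s: 28.1
eef_pos: [0.6769, -0.0958, 0.2008]
eef_rot: [0.001, 0.483, 0.875, -0.001]
ft_force: [-0.4, 0.1, -0.3]
opening: 0.0881
grasp_force: 0.0
```

```bash
sed -i 's/to(.5595,-.094,.03)/to(.676,-.0905,.03)/' look.py; python3 look.py 6
```

```text
t 28.1 p [ 0.677 -0.096  0.201] psi 122.18 dx 0.0082 dy 0.0034 dz 0.2846
top
[[343.373 248.984  15.923  17.458   0.444  -0.323   0.058]
 [171.102 225.126  21.786  26.557   0.527   0.243   0.092]
 [308.368 216.184  15.584  16.376   0.554  -0.21    0.057]]
scene
[[269.807 276.261  21.429  26.214   0.677  -0.089   0.072]
 [232.978 229.385  19.482  19.824   0.558  -0.208   0.065]
 [396.514 227.026  32.675  39.865   0.506   0.238   0.142]
 [201.61  193.561  18.537  19.47    0.45   -0.319   0.072]]
exp L 0.102 [[171.522 224.873]] [[397.46  223.978]]
exp L 0.124 [[169.754 224.397]] [[399.689 219.759]]
exp L 0.146 [[167.927 223.904]] [[402.006 215.373]]
exp S 0.074 [[202.292 206.93 ]] [[359.773 245.769]]
exp S 0.094 [[201.18  206.244]] [[361.139 242.319]]
```

move_arm(
  motion=[
    {"dx": 0,"dy": 0,"dz": 0.045,"yaw": 0,"hand": 1},
    {"dx": 0,"dy": 0,"dz": 0.05,"yaw": 0,"hand": 1},
    {"dx": 0,"dy": 0,"dz": 0.05,"yaw": 0,"hand": 1},
    {"dx": 0,"dy": 0,"dz": 0.04,"yaw": 0,"hand": 1},
    {"dx": 0,"dy": 0,"dz": 0.03,"yaw": 0,"hand": 1},
    {"dx": 0,"dy": 0,"dz": 0,"yaw": 0,"hand": 1},
    {"dx": 0,"dy": 0,"dz": 0,"yaw": 0,"hand": 1},
    {"dx": 0,"dy": 0,"dz": 0,"yaw": 0,"hand": 1},
    {"dx": 0,"dy": 0,"dz": 0,"yaw": 0,"hand": 1},
    {"dx": 0,"dy": 0,"dz": 0,"yaw": 0,"hand": 1},
  ],
)

```text
time_s: 29.03
eef_pos: [0.6767, -0.0887, 0.0747]
eef_rot: [0.002, 0.481, 0.877, 0.0]
ft_force: [-0.4, -0.3, -0.8]
opening: 0.0881
grasp_force: 0.0
```

```bash
python3 -c "
from h import *
to(.676,-.0905,.030)"
```

```text
t 29.0333 p [ 0.6767 -0.0887  0.0747] psi 122.53 dx -0.0019 dy -0.0025 dz 0.0745
```

move_arm(
  motion=[
    {"dx": -0.002,"dy": -0.0015,"dz": 0.035,"yaw": 0,"hand": 1},
    {"dx": 0,"dy": 0,"dz": 0.03,"yaw": 0,"hand": 1},
    {"dx": 0,"dy": 0,"dz": 0.008,"yaw": 0,"hand": 1},
    {"dx": 0,"dy": 0,"dz": 0,"yaw": 0,"hand": 1},
    {"dx": 0,"dy": 0,"dz": 0,"yaw": 0,"hand": 1},
    {"dx": 0,"dy": 0,"dz": 0,"yaw": 0,"hand": 0.6},
    {"dx": 0,"dy": 0,"dz": 0,"yaw": 0,"hand": 0.6},
    {"dx": 0,"dy": 0,"dz": 0,"yaw": 0,"hand": 0.6},
    {"dx": 0,"dy": 0,"dz": 0,"yaw": 0,"hand": 0.6},
    {"dx": 0,"dy": 0,"dz": 0,"yaw": 0,"hand": 0.6},
  ],
)

```text
time_s: 29.87
eef_pos: [0.6761, -0.0903, 0.0298]
eef_rot: [0.001, 0.481, 0.877, 0.0]
ft_force: [-1.2, -0.3, 3.7]
opening: 0.0672
grasp_force: 15.0
```

```bash
python3 -c "
from h import *
to(.5248,.2287)
print(state()['opening'],state()['grasp_force'])"
```

```text
t 29.8667 p [ 0.6761 -0.0903  0.0298] psi 122.51 dx 0.5839 dy 0.0732 
0.06716586969431082 14.999204927024437
```

move_arm(
  motion=[
    {"dx": 0,"dy": 0,"dz": -0.03,"yaw": 0,"hand": 0.6},
    {"dx": 0,"dy": 0,"dz": -0.05,"yaw": 0,"hand": 0.6},
    {"dx": 0,"dy": 0,"dz": -0.06,"yaw": 0,"hand": 0.6},
    {"dx": 0,"dy": 0,"dz": -0.06,"yaw": 0,"hand": 0.6},
    {"dx": 0,"dy": 0,"dz": -0.06,"yaw": 0,"hand": 0.6},
    {"dx": 0.03,"dy": 0.004,"dz": -0.05,"yaw": 0,"hand": 0.6},
    {"dx": 0.06,"dy": 0.008,"dz": 0,"yaw": 0,"hand": 0.6},
    {"dx": 0.065,"dy": 0.008,"dz": 0,"yaw": 0,"hand": 0.6},
    {"dx": 0.065,"dy": 0.008,"dz": 0,"yaw": 0,"hand": 0.6},
    {"dx": 0.065,"dy": 0.008,"dz": 0,"yaw": 0,"hand": 0.6},
  ],
)

```text
time_s: 30.7
eef_pos: [0.6004, 0.0668, 0.2146]
eef_rot: [-0.0, 0.481, 0.877, -0.0]
ft_force: [1.5, 1.5, -0.2]
opening: 0.0674
grasp_force: 15.0
```

move_arm(
  motion=[
    {"dx": 0.065,"dy": 0.008,"dz": 0,"yaw": 0,"hand": 0.6},
    {"dx": 0.065,"dy": 0.008,"dz": 0,"yaw": 0,"hand": 0.6},
    {"dx": 0.06,"dy": 0.008,"dz": 0,"yaw": 0,"hand": 0.6},
    {"dx": 0.05,"dy": 0.007,"dz": 0,"yaw": 0,"hand": 0.6},
    {"dx": 0.04,"dy": 0.004,"dz": 0,"yaw": 0,"hand": 0.6},
    {"dx": 0.019,"dy": 0.002,"dz": 0,"yaw": 0,"hand": 0.6},
    {"dx": 0,"dy": 0,"dz": 0,"yaw": 0,"hand": 0.6},
    {"dx": 0,"dy": 0,"dz": 0,"yaw": 0,"hand": 0.6},
    {"dx": 0,"dy": 0,"dz": 0,"yaw": 0,"hand": 0.6},
    {"dx": 0,"dy": 0,"dz": 0,"yaw": 0,"hand": 0.6},
  ],
)

```text
time_s: 31.53
eef_pos: [0.5248, 0.2274, 0.2146]
eef_rot: [0.0, 0.482, 0.876, -0.0]
ft_force: [-0.6, 0.6, -0.7]
opening: 0.0669
grasp_force: 15.0
```

```bash
python3 -c "
from h import *
to(.5248,.2290,.128)
print(state()['opening'],state()['grasp_force'])"
```

```text
t 31.5333 p [0.5248 0.2274 0.2146] psi 122.4 dx 0.0022 dy 0.0015 dz 0.1444
0.06689958100728557 14.999686392702642
```

move_arm(
  motion=[
    {"dx": 0.0015,"dy": 0.001,"dz": 0.035,"yaw": 0,"hand": 0.6},
    {"dx": 0,"dy": 0,"dz": 0.035,"yaw": 0,"hand": 0.6},
    {"dx": 0,"dy": 0,"dz": 0.025,"yaw": 0,"hand": 0.6},
    {"dx": 0,"dy": 0,"dz": 0.015,"yaw": 0,"hand": 0.6},
    {"dx": 0,"dy": 0,"dz": 0.012,"yaw": 0,"hand": 0.6},
    {"dx": 0,"dy": 0,"dz": 0.01,"yaw": 0,"hand": 0.6},
    {"dx": 0,"dy": 0,"dz": 0.007,"yaw": 0,"hand": 0.6},
    {"dx": 0,"dy": 0,"dz": 0.004,"yaw": 0,"hand": 0.6},
    {"dx": 0,"dy": 0,"dz": 0,"yaw": 0,"hand": 0.6},
    {"dx": 0,"dy": 0,"dz": 0,"yaw": 0,"hand": 0.6},
  ],
)

```text
time_s: 32.37
eef_pos: [0.5243, 0.2301, 0.1294]
eef_rot: [0.0, 0.481, 0.877, 0.0]
ft_force: [-0.2, 0.0, -1.6]
opening: 0.0672
grasp_force: 15.0
```

move_arm(
  motion=[
    {"dx": 0,"dy": 0,"dz": 0,"yaw": 0,"hand": 1},
    {"dx": 0,"dy": 0,"dz": 0,"yaw": 0,"hand": 1},
    {"dx": 0,"dy": 0,"dz": 0,"yaw": 0,"hand": 1},
    {"dx": 0,"dy": 0,"dz": 0,"yaw": 0,"hand": 1},
    {"dx": 0,"dy": 0,"dz": -0.02,"yaw": 0,"hand": 1},
    {"dx": 0,"dy": 0,"dz": -0.03,"yaw": 0,"hand": 1},
    {"dx": 0,"dy": 0,"dz": -0.04,"yaw": 0,"hand": 1},
    {"dx": 0,"dy": 0,"dz": -0.03,"yaw": 0,"hand": 1},
    {"dx": 0,"dy": 0,"dz": -0.02,"yaw": 0,"hand": 1},
    {"dx": 0,"dy": 0,"dz": 0,"yaw": 0,"hand": 1},
  ],
)

```text
time_s: 33.2
eef_pos: [0.5258, 0.2304, 0.2169]
eef_rot: [0.002, 0.481, 0.877, 0.002]
ft_force: [0.8, 0.7, 0.2]
opening: 0.0882
grasp_force: 0.0
```

move_arm(
  motion=[
    {"dx": -0.054,"dy": -0.029,"dz": 0,"yaw": 0,"hand": 1},
    {"dx": -0.054,"dy": -0.029,"dz": 0,"yaw": 0,"hand": 1},
    {"dx": -0.054,"dy": -0.029,"dz": 0,"yaw": 0,"hand": 1},
    {"dx": -0.054,"dy": -0.029,"dz": 0,"yaw": 0,"hand": 1},
    {"dx": -0.054,"dy": -0.029,"dz": 0,"yaw": 0,"hand": 1},
    {"dx": -0.054,"dy": -0.029,"dz": 0,"yaw": 0,"hand": 1},
    {"dx": -0.054,"dy": -0.029,"dz": 0,"yaw": 0,"hand": 1},
    {"dx": -0.054,"dy": -0.029,"dz": 0,"yaw": 0,"hand": 1},
    {"dx": -0.054,"dy": -0.029,"dz": 0,"yaw": 0,"hand": 1},
    {"dx": -0.05,"dy": -0.029,"dz": 0,"yaw": 0,"hand": 1},
  ],
)

```text
time_s: 34.03
eef_pos: [0.5495, -0.1366, 0.2119]
eef_rot: [-0.001, 0.481, 0.877, -0.0]
ft_force: [1.3, 0.9, -0.4]
opening: 0.0882
grasp_force: 0.0
```

```bash
sed -i 's/to(.676,-.0905,.03)/to(.555,-.2095,.026)/' look.py; python3 look.py 7
```

```text
t 34.0333 p [ 0.549 -0.137  0.212] psi 122.49 dx -0.1074 dy -0.0575 dz 0.3099
top
[[343.402 248.994  16.006  17.365   0.444  -0.323   0.058]
 [170.243 225.534  22.622  28.072   0.53    0.245   0.097]]
scene
[[232.975 229.423  19.286  19.792   0.558  -0.208   0.065]
 [398.847 224.011  30.563  43.114   0.497   0.247   0.154]
 [201.622 193.667  18.245  19.664   0.45   -0.319   0.072]]
exp L 0.102 [[171.522 224.873]] [[397.46  223.978]]
exp L 0.124 [[169.754 224.397]] [[399.689 219.759]]
exp L 0.146 [[167.927 223.904]] [[402.006 215.373]]
exp S 0.074 [[202.292 206.93 ]] [[359.773 245.769]]
exp S 0.094 [[201.18  206.244]] [[361.139 242.319]]
```

View pics/p7.png

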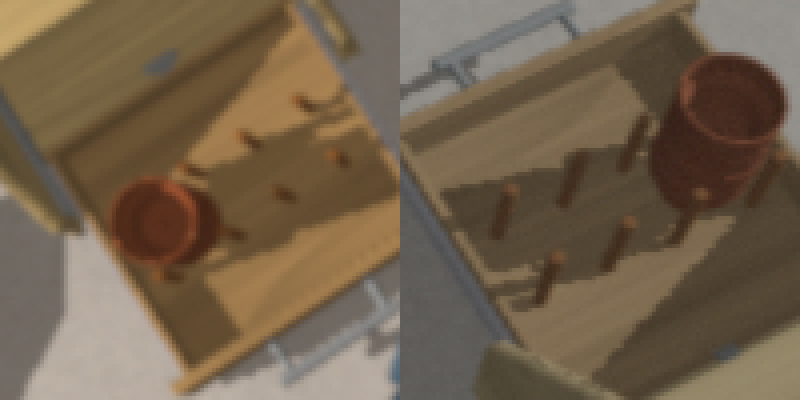

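move_arm(
  motion=[
    {"dx": -0.054,"dy": -0.029,"dz": 0,"yaw": 0,"hand": 1},
    {"dx": -0.054,"dy": -0.029,"dz": 0,"yaw": 0,"hand": 1},
    {"dx": 0,"dy": 0,"dz": 0.04,"yaw": 0,"hand": 1},
    {"dx": 0,"dy": 0,"dz": 0.05,"yaw": 0,"hand": 1},
    {"dx": 0,"dy": 0,"dz": 0.05,"yaw": 0,"hand": 1},
    {"dx": 0,"dy": 0,"dz": 0.05,"yaw": 0,"hand": 1},
    {"dx": 0,"dy": 0,"dz": 0.03,"yaw": 0,"hand": 1},
    {"dx": 0,"dy": 0,"dz": 0.01,"yaw": 0,"hand": 1},
    {"dx": 0,"dy": 0,"dz": 0,"yaw": 0,"hand": 1},
    {"dx": 0,"dy": 0,"dz": 0,"yaw": 0,"hand": 1},
  ],
)

```text
time_s: 34.97
eef_pos: [0.5559, -0.2077, 0.0753]
eef_rot: [0.0, 0.481, 0.877, 0.0]
ft_force: [-0.3, -0.7, -0.5]
opening: 0.0883
grasp_force: 0.0
```

```bash
python3 -c "
from h import *
to(.555,-.2095,.026)"
```

```text
t 34.9667 p [ 0.5559 -0.2077  0.0753] psi 122.54 dx -0.0018 dy -0.0029 dz 0.0822
```

move_arm(
  motion=[
    {"dx": -0.002,"dy": -0.002,"dz": 0.035,"yaw": 0,"hand": 1},
    {"dx": 0,"dy": 0,"dz": 0.035,"yaw": 0,"hand": 1},
    {"dx": 0,"dy": 0,"dz": 0.01,"yaw": 0,"hand": 1},
    {"dx": 0,"dy": 0,"dz": 0,"yaw": 0,"hand": 0.85},
    {"dx": 0,"dy": 0,"dz": 0,"yaw": 0,"hand": 0.75},
    {"dx": 0,"dy": 0,"dz": 0,"yaw": 0,"hand": 0.5},
    {"dx": 0,"dy": 0,"dz": 0,"yaw": 0,"hand": 0.5},
    {"dx": 0,"dy": 0,"dz": 0,"yaw": 0,"hand": 0.5},
    {"dx": 0,"dy": 0,"dz": 0,"yaw": 0,"hand": 0.5},
    {"dx": 0,"dy": 0,"dz": 0,"yaw": 0,"hand": 0.5},
  ],
)

```text
time_s: 35.8
eef_pos: [0.556, -0.2103, 0.0281]
eef_rot: [0.001, 0.481, 0.877, -0.0]
ft_force: [-1.6, 0.0, 6.1]
opening: 0.0561
grasp_force: 15.0
```

```bash
python3 -c "
from h import *
to(.5844,.1362)
print(state()['opening'],state()['grasp_force'])"
```

```text
t 35.8 p [ 0.556  -0.2103  0.0281] psi 122.51 dx 0.4616 dy 0.3503 
0.05612405671431484 15.001365998759866
```

move_arm(
  motion=[
    {"dx": 0,"dy": 0,"dz": -0.03,"yaw": 0,"hand": 0.5},
    {"dx": 0,"dy": 0,"dz": -0.05,"yaw": 0,"hand": 0.5},
    {"dx": 0,"dy": 0,"dz": -0.06,"yaw": 0,"hand": 0.5},
    {"dx": 0,"dy": 0,"dz": -0.06,"yaw": 0,"hand": 0.5},
    {"dx": 0,"dy": 0,"dz": -0.06,"yaw": 0,"hand": 0.5},
    {"dx": 0.025,"dy": 0.019,"dz": -0.03,"yaw": 0,"hand": 0.5},
    {"dx": 0.05,"dy": 0.038,"dz": 0,"yaw": 0,"hand": 0.5},
    {"dx": 0.05,"dy": 0.038,"dz": 0,"yaw": 0,"hand": 0.5},
    {"dx": 0.05,"dy": 0.038,"dz": 0,"yaw": 0,"hand": 0.5},
    {"dx": 0.05,"dy": 0.038,"dz": 0,"yaw": 0,"hand": 0.5},
  ],
)

```text
time_s: 36.63
eef_pos: [0.5689, -0.0393, 0.2011]
eef_rot: [0.0, 0.481, 0.877, 0.0]
ft_force: [0.3, 0.3, -1.0]
opening: 0.0558
grasp_force: 15.0
```

move_arm(
  motion=[
    {"dx": 0.05,"dy": 0.038,"dz": 0,"yaw": 0,"hand": 0.5},
    {"dx": 0.05,"dy": 0.038,"dz": 0,"yaw": 0,"hand": 0.5},
    {"dx": 0.05,"dy": 0.038,"dz": 0,"yaw": 0,"hand": 0.5},
    {"dx": 0.045,"dy": 0.035,"dz": 0,"yaw": 0,"hand": 0.5},
    {"dx": 0.03,"dy": 0.02,"dz": 0,"yaw": 0,"hand": 0.5},
    {"dx": 0.0115,"dy": 0.01,"dz": 0,"yaw": 0,"hand": 0.5},
    {"dx": 0,"dy": 0,"dz": 0,"yaw": 0,"hand": 0.5},
    {"dx": 0,"dy": 0,"dz": 0,"yaw": 0,"hand": 0.5},
    {"dx": 0,"dy": 0,"dz": 0,"yaw": 0,"hand": 0.5},
    {"dx": 0,"dy": 0,"dz": 0,"yaw": 0,"hand": 0.5},
  ],
)

```text
time_s: 37.47
eef_pos: [0.5836, 0.1349, 0.2008]
eef_rot: [-0.0, 0.482, 0.876, -0.0]
ft_force: [-0.2, 0.3, -1.6]
opening: 0.056
grasp_force: 15.0
```

```bash
python3 -c "
from h import *
to(.5844,.1362,.059)
print(state()['opening'],state()['grasp_force'])"
```

```text
t 37.4667 p [0.5836 0.1349 0.2008] psi 122.39 dx 0.0011 dy 0.0023 dz 0.2364
0.056019450093182 14.999833353795111
```

move_arm(
  motion=[
    {"dx": 0.001,"dy": 0.002,"dz": 0.04,"yaw": 0,"hand": 0.5},
    {"dx": 0,"dy": 0,"dz": 0.04,"yaw": 0,"hand": 0.5},
    {"dx": 0,"dy": 0,"dz": 0.04,"yaw": 0,"hand": 0.5},
    {"dx": 0,"dy": 0,"dz": 0.03,"yaw": 0,"hand": 0.5},
    {"dx": 0,"dy": 0,"dz": 0.02,"yaw": 0,"hand": 0.5},
    {"dx": 0,"dy": 0,"dz": 0.012,"yaw": 0,"hand": 0.5},
    {"dx": 0,"dy": 0,"dz": 0.006,"yaw": 0,"hand": 0.5},
    {"dx": 0,"dy": 0,"dz": 0,"yaw": 0,"hand": 0.5},
    {"dx": 0,"dy": 0,"dz": 0,"yaw": 0,"hand": 0.5},
    {"dx": 0,"dy": 0,"dz": 0,"yaw": 0,"hand": 0.5},
  ],
)

```text
time_s: 38.3
eef_pos: [0.5851, 0.1377, 0.0894]
eef_rot: [0.001, 0.481, 0.877, 0.001]
ft_force: [-0.6, -0.4, -1.4]
opening: 0.0561
grasp_force: 15.0
```

move_arm(
  motion=[
    {"dx": 0,"dy": 0,"dz": 0.012,"yaw": 0,"hand": 0.5},
    {"dx": 0,"dy": 0,"dz": 0.012,"yaw": 0,"hand": 0.5},
    {"dx": 0,"dy": 0,"dz": 0.012,"yaw": 0,"hand": 0.5},
    {"dx": 0,"dy": 0,"dz": 0.008,"yaw": 0,"hand": 0.5},
    {"dx": 0,"dy": 0,"dz": 0.002,"yaw": 0,"hand": 0.5},
    {"dx": 0,"dy": 0,"dz": 0,"yaw": 0,"hand": 0.5},
    {"dx": 0,"dy": 0,"dz": 0,"yaw": 0,"hand": 0.5},
    {"dx": 0,"dy": 0,"dz": 0,"yaw": 0,"hand": 0.5},
    {"dx": 0,"dy": 0,"dz": 0,"yaw": 0,"hand": 0.5},
    {"dx": 0,"dy": 0,"dz": 0,"yaw": 0,"hand": 0.5},
  ],
)

```text
time_s: 39.13
eef_pos: [0.5845, 0.1377, 0.0609]
eef_rot: [0.0, 0.481, 0.877, 0.0]
ft_force: [0.3, 0.4, -0.2]
opening: 0.0561
grasp_force: 15.0
```

move_arm(
  motion=[
    {"dx": 0,"dy": 0,"dz": 0.003,"yaw": 0,"hand": 0.5},
    {"dx": 0,"dy": 0,"dz": 0,"yaw": 0,"hand": 1},
    {"dx": 0,"dy": 0,"dz": 0,"yaw": 0,"hand": 1},
    {"dx": 0,"dy": 0,"dz": 0,"yaw": 0,"hand": 1},
    {"dx": 0,"dy": 0,"dz": 0,"yaw": 0,"hand": 1},
    {"dx": 0,"dy": 0,"dz": -0.03,"yaw": 0,"hand": 1},
    {"dx": 0,"dy": 0,"dz": -0.05,"yaw": 0,"hand": 1},
    {"dx": 0,"dy": 0,"dz": -0.06,"yaw": 0,"hand": 1},
    {"dx": 0,"dy": 0,"dz": -0.06,"yaw": 0,"hand": 1},
    {"dx": 0,"dy": 0,"dz": -0.04,"yaw": 0,"hand": 1},
  ],
)

```text
time_s: 39.97
eef_pos: [0.5853, 0.1378, 0.2066]
eef_rot: [0.002, 0.481, 0.877, 0.001]
ft_force: [-0.0, 0.8, 0.0]
opening: 0.0881
grasp_force: 0.0
```

move_arm(
  motion=[
    {"dx": -0.0435,"dy": -0.05,"dz": 0,"yaw": 0,"hand": 1},
    {"dx": -0.0435,"dy": -0.05,"dz": 0,"yaw": 0,"hand": 1},
    {"dx": -0.0435,"dy": -0.05,"dz": 0,"yaw": 0,"hand": 1},
    {"dx": -0.0435,"dy": -0.05,"dz": 0,"yaw": 0,"hand": 1},
    {"dx": -0.0435,"dy": -0.05,"dz": 0,"yaw": 0,"hand": 1},
    {"dx": -0.0435,"dy": -0.05,"dz": 0,"yaw": 0,"hand": 1},
    {"dx": -0.0435,"dy": -0.05,"dz": 0,"yaw": 0,"hand": 1},
    {"dx": -0.0435,"dy": -0.05,"dz": 0,"yaw": 0,"hand": 1},
    {"dx": -0.0435,"dy": -0.05,"dz": 0,"yaw": 0,"hand": 1},
    {"dx": 0,"dy": 0,"dz": 0,"yaw": 0,"hand": 1},
  ],
)

```text
time_s: 40.8
eef_pos: [0.4811, -0.2117, 0.2032]
eef_rot: [0.001, 0.483, 0.875, -0.001]
ft_force: [-1.4, 1.0, -0.5]
opening: 0.088
grasp_force: 0.0
```

```bash
sed -i 's/to(.555,-.2095,.026)/to(.4445,-.3225,.026)/' look.py; python3 look.py 8
```

```text
t 40.8 p [ 0.481 -0.212  0.203] psi 122.18 dx -0.1238 dy -0.1500 dz 0.2954
top
[[170.326 225.203  22.367  27.842   0.529   0.244   0.096]
 [201.682 207.851  17.03   17.196   0.583   0.145   0.066]]
scene
[[362.495 246.876  23.851  30.959   0.572   0.141   0.115]
 [398.852 224.322  30.377  43.98    0.499   0.245   0.158]
 [201.636 193.44   18.556  19.543   0.449  -0.319   0.072]]
exp L 0.102 [[171.522 224.873]] [[397.46  223.978]]
exp L 0.124 [[169.754 224.397]] [[399.689 219.759]]
exp L 0.146 [[167.927 223.904]] [[402.006 215.373]]
exp S 0.074 [[202.292 206.93 ]] [[359.773 245.769]]
exp S 0.094 [[201.18  206.244]] [[361.139 242.319]]
```

move_arm(
  motion=[
    {"dx": -0.043,"dy": -0.05,"dz": 0,"yaw": 0,"hand": 1},
    {"dx": -0.043,"dy": -0.05,"dz": 0,"yaw": 0,"hand": 1},
    {"dx": -0.043,"dy": -0.05,"dz": 0,"yaw": 0,"hand": 1},
    {"dx": 0,"dy": -0.008,"dz": 0.03,"yaw": 0,"hand": 1},
    {"dx": 0,"dy": 0,"dz": 0.05,"yaw": 0,"hand": 1},
    {"dx": 0,"dy": 0,"dz": 0.05,"yaw": 0,"hand": 1},
    {"dx": 0,"dy": 0,"dz": 0.05,"yaw": 0,"hand": 1},
    {"dx": 0,"dy": 0,"dz": 0.02,"yaw": 0,"hand": 1},
    {"dx": 0,"dy": 0,"dz": 0,"yaw": 0,"hand": 1},
    {"dx": 0,"dy": 0,"dz": 0,"yaw": 0,"hand": 1},
  ],
)

```text
time_s: 41.73
eef_pos: [0.445, -0.3208, 0.083]
eef_rot: [-0.0, 0.48, 0.877, 0.0]
ft_force: [-1.0, -0.5, 0.5]
opening: 0.0883
grasp_force: 0.0
```

```bash
python3 -c "
from h import *
to(.4445,-.3225,.027)"
```

```text
t 41.7333 p [ 0.445  -0.3208  0.083 ] psi 122.59 dx -0.0020 dy -0.0022 dz 0.0933
```

move_arm(
  motion=[
    {"dx": -0.002,"dy": -0.002,"dz": 0.04,"yaw": 0,"hand": 1},
    {"dx": 0,"dy": 0,"dz": 0.04,"yaw": 0,"hand": 1},
    {"dx": 0,"dy": 0,"dz": 0.012,"yaw": 0,"hand": 1},
    {"dx": 0,"dy": 0,"dz": 0,"yaw": 0,"hand": 0.85},
    {"dx": 0,"dy": 0,"dz": 0,"yaw": 0,"hand": 0.75},
    {"dx": 0,"dy": 0,"dz": 0,"yaw": 0,"hand": 0.5},
    {"dx": 0,"dy": 0,"dz": 0,"yaw": 0,"hand": 0.5},
    {"dx": 0,"dy": 0,"dz": 0,"yaw": 0,"hand": 0.5},
    {"dx": 0,"dy": 0,"dz": 0,"yaw": 0,"hand": 0.5},
    {"dx": 0,"dy": 0,"dz": 0,"yaw": 0,"hand": 0.5},
  ],
)

```text
time_s: 42.57
eef_pos: [0.4447, -0.3241, 0.0289]
eef_rot: [0.001, 0.481, 0.877, -0.0]
ft_force: [-0.5, 0.9, 6.2]
opening: 0.0558
grasp_force: 15.0
```

```bash
python3 -c "
from h import *
to(.5842,.1377)
print(state()['opening'],state()['grasp_force'])"
```

```text
t 42.5667 p [ 0.4447 -0.3241  0.0289] psi 122.51 dx 0.5242 dy 0.6096 
0.05582125420984217 15.000536986626685
```

move_arm(
  motion=[
    {"dx": 0,"dy": 0,"dz": -0.04,"yaw": 0,"hand": 0.5},
    {"dx": 0,"dy": 0,"dz": -0.06,"yaw": 0,"hand": 0.5},
    {"dx": 0,"dy": 0,"dz": -0.065,"yaw": 0,"hand": 0.5},
    {"dx": 0,"dy": 0,"dz": -0.065,"yaw": 0,"hand": 0.5},
    {"dx": 0,"dy": 0,"dz": -0.06,"yaw": 0,"hand": 0.5},
    {"dx": 0.03,"dy": 0.035,"dz": 0,"yaw": 0,"hand": 0.5},
    {"dx": 0.043,"dy": 0.05,"dz": 0,"yaw": 0,"hand": 0.5},
    {"dx": 0.043,"dy": 0.05,"dz": 0,"yaw": 0,"hand": 0.5},
    {"dx": 0.043,"dy": 0.05,"dz": 0,"yaw": 0,"hand": 0.5},
    {"dx": 0.043,"dy": 0.05,"dz": 0,"yaw": 0,"hand": 0.5},
  ],
)

```text
time_s: 43.4
eef_pos: [0.4977, -0.1437, 0.2017]
eef_rot: [0.0, 0.481, 0.877, 0.0]
ft_force: [1.2, -0.5, -0.3]
opening: 0.0561
grasp_force: 15.0
```

move_arm(
  motion=[
    {"dx": 0.043,"dy": 0.05,"dz": 0,"yaw": 0,"hand": 0.5},
    {"dx": 0.043,"dy": 0.05,"dz": 0,"yaw": 0,"hand": 0.5},
    {"dx": 0.043,"dy": 0.05,"dz": 0,"yaw": 0,"hand": 0.5},
    {"dx": 0.043,"dy": 0.05,"dz": 0,"yaw": 0,"hand": 0.5},
    {"dx": 0.043,"dy": 0.05,"dz": 0,"yaw": 0,"hand": 0.5},
    {"dx": 0.043,"dy": 0.05,"dz": 0,"yaw": 0,"hand": 0.5},
    {"dx": 0.035,"dy": 0.04,"dz": 0,"yaw": 0,"hand": 0.5},
    {"dx": 0.029,"dy": 0.035,"dz": 0,"yaw": 0,"hand": 0.5},
    {"dx": 0,"dy": 0,"dz": 0,"yaw": 0,"hand": 0.5},
    {"dx": 0,"dy": 0,"dz": 0,"yaw": 0,"hand": 0.5},
  ],
)

```text
time_s: 44.23
eef_pos: [0.5833, 0.1397, 0.2011]
eef_rot: [-0.0, 0.48, 0.877, -0.0]
ft_force: [-0.5, -0.7, -0.6]
opening: 0.0559
grasp_force: 15.0
```

```bash
python3 -c "
from h import *
to(.5842,.1377,.081)
print(state()['opening'],state()['grasp_force'])"
```

```text
t 44.2333 p [0.5833 0.1397 0.2011] psi 122.67 dx -0.0036 dy -0.0006 dz 0.2002
0.055903110080366636 14.999940837733448
```

move_arm(
  motion=[
    {"dx": 0,"dy": 0,"dz": 0.04,"yaw": 0,"hand": 0.5},
    {"dx": 0,"dy": 0,"dz": 0.04,"yaw": 0,"hand": 0.5},
    {"dx": 0,"dy": 0,"dz": 0.04,"yaw": 0,"hand": 0.5},
    {"dx": 0,"dy": 0,"dz": 0.02,"yaw": 0,"hand": 0.5},
    {"dx": 0,"dy": 0,"dz": 0.01,"yaw": 0,"hand": 0.5},
    {"dx": 0,"dy": 0,"dz": 0,"yaw": 0,"hand": 0.5},
    {"dx": 0,"dy": 0,"dz": 0,"yaw": 0,"hand": 0.5},
    {"dx": 0,"dy": 0,"dz": 0,"yaw": 0,"hand": 0.5},
    {"dx": 0,"dy": 0,"dz": 0,"yaw": 0,"hand": 0.5},
    {"dx": 0,"dy": 0,"dz": 0,"yaw": 0,"hand": 0.5},
  ],
)

```text
time_s: 45.07
eef_pos: [0.5845, 0.1385, 0.1128]
eef_rot: [0.001, 0.481, 0.877, 0.001]
ft_force: [-0.6, 0.1, 0.0]
opening: 0.056
grasp_force: 15.0
```

```bash
python3 -c "
from h import *
to(.5842,.1377,.081)"
```

```text
t 45.0667 p [0.5845 0.1385 0.1128] psi 122.51 dx -0.0009 dy -0.0011 dz 0.0530
```

move_arm(
  motion=[
    {"dx": -0.0005,"dy": -0.0005,"dz": 0.012,"yaw": 0,"hand": 0.5},
    {"dx": 0,"dy": 0,"dz": 0.012,"yaw": 0,"hand": 0.5},
    {"dx": 0,"dy": 0,"dz": 0.012,"yaw": 0,"hand": 0.5},
    {"dx": 0,"dy": 0,"dz": 0.01,"yaw": 0,"hand": 0.5},
    {"dx": 0,"dy": 0,"dz": 0.005,"yaw": 0,"hand": 0.5},
    {"dx": 0,"dy": 0,"dz": 0.002,"yaw": 0,"hand": 0.5},
    {"dx": 0,"dy": 0,"dz": 0,"yaw": 0,"hand": 0.5},
    {"dx": 0,"dy": 0,"dz": 0,"yaw": 0,"hand": 0.5},
    {"dx": 0,"dy": 0,"dz": 0,"yaw": 0,"hand": 0.5},
    {"dx": 0,"dy": 0,"dz": 0,"yaw": 0,"hand": 0.5},
  ],
)

```text
time_s: 45.9
eef_pos: [0.5838, 0.1381, 0.0799]
eef_rot: [0.0, 0.481, 0.877, 0.0]
ft_force: [-0.4, -1.2, -2.0]
opening: 0.0562
grasp_force: 15.0
```

move_arm(
  motion=[
    {"dx": 0,"dy": 0,"dz": 0,"yaw": 0,"hand": 1},
    {"dx": 0,"dy": 0,"dz": 0,"yaw": 0,"hand": 1},
    {"dx": 0,"dy": 0,"dz": 0,"yaw": 0,"hand": 1},
    {"dx": 0,"dy": 0,"dz": 0,"yaw": 0,"hand": 1},
    {"dx": 0,"dy": 0,"dz": -0.03,"yaw": 0,"hand": 1},
    {"dx": 0,"dy": 0,"dz": -0.05,"yaw": 0,"hand": 1},
    {"dx": 0,"dy": 0,"dz": -0.06,"yaw": 0,"hand": 1},
    {"dx": 0,"dy": 0,"dz": -0.06,"yaw": 0,"hand": 1},
    {"dx": 0,"dy": 0,"dz": -0.03,"yaw": 0,"hand": 1},
    {"dx": 0,"dy": 0,"dz": 0,"yaw": 0,"hand": 1},
  ],
)

```text
time_s: 46.73
eef_pos: [0.5866, 0.1383, 0.2239]
eef_rot: [0.004, 0.481, 0.877, 0.003]
ft_force: [0.3, -0.2, 0.3]
opening: 0.0884
grasp_force: 0.0
```

move_arm(
  motion=[
    {"dx": 0,"dy": -0.06,"dz": 0,"yaw": 0,"hand": 0.27},
    {"dx": 0,"dy": -0.06,"dz": 0,"yaw": 0,"hand": 0.27},
    {"dx": 0,"dy": -0.06,"dz": 0,"yaw": 0,"hand": 0.27},
    {"dx": -0.06,"dy": 0,"dz": 0,"yaw": 0,"hand": 0.27},
    {"dx": -0.06,"dy": 0,"dz": 0,"yaw": 0,"hand": 0.27},
    {"dx": -0.06,"dy": 0,"dz": 0,"yaw": 0,"hand": 0.27},
    {"dx": -0.06,"dy": 0,"dz": 0,"yaw": 0,"hand": 0.27},
    {"dx": -0.06,"dy": 0,"dz": 0,"yaw": 0,"hand": 0.27},
    {"dx": 0,"dy": 0,"dz": 0,"yaw": 0,"hand": 0.27},
    {"dx": 0,"dy": 0,"dz": 0,"yaw": 0,"hand": 0.27},
  ],
)

```text
time_s: 47.57
eef_pos: [0.589, -0.0733, 0.2159]
eef_rot: [-0.001, 0.482, 0.876, -0.0]
ft_force: [1.3, 0.5, -0.2]
opening: 0.0247
grasp_force: 0.0
```

```bash
sed -i 's/to(.4445,-.3225,.026)/to(.4255,.0965,.031)/' look.py; python3 look.py 9
```

```text
t 47.5667 p [ 0.589 -0.073  0.216] psi 122.34 dx 0.3848 dy -0.0789 dz 0.3082
top
[[170.365 225.233  22.812  27.981   0.531   0.243   0.099]
 [201.031 207.28   16.993  18.588   0.587   0.147   0.067]]
scene
[[360.85  245.106  28.298  30.152   0.566   0.143   0.11 ]
 [398.794 224.47   30.107  44.413   0.502   0.248   0.16 ]]
exp L 0.102 [[171.522 224.873]] [[397.46  223.978]]
exp L 0.124 [[169.754 224.397]] [[399.689 219.759]]
exp L 0.146 [[167.927 223.904]] [[402.006 215.373]]
exp S 0.074 [[202.292 206.93 ]] [[359.773 245.769]]
exp S 0.094 [[201.18  206.244]] [[361.139 242.319]]
```

View pics/p9.png

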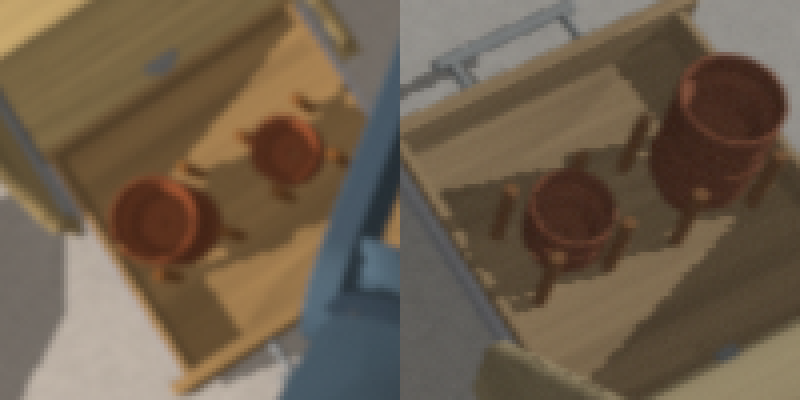

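move_arm(
  motion=[
    {"dx": 0.055,"dy": -0.011,"dz": 0,"yaw": 0,"hand": 0.27},
    {"dx": 0.055,"dy": -0.011,"dz": 0,"yaw": 0,"hand": 0.27},
    {"dx": 0.055,"dy": -0.011,"dz": 0,"yaw": 0,"hand": 0.27},
    {"dx": 0.055,"dy": -0.011,"dz": 0,"yaw": 0,"hand": 0.27},
    {"dx": 0.055,"dy": -0.011,"dz": 0,"yaw": 0,"hand": 0.27},
    {"dx": 0.055,"dy": -0.011,"dz": 0,"yaw": 0,"hand": 0.27},
    {"dx": 0.055,"dy": -0.011,"dz": 0,"yaw": 0,"hand": 0.27},
    {"dx": 0,"dy": 0,"dz": 0.05,"yaw": 0,"hand": 0.27},
    {"dx": 0,"dy": 0,"dz": 0.05,"yaw": 0,"hand": 0.27},
    {"dx": 0,"dy": 0,"dz": 0,"yaw": 0,"hand": 0.27},
  ],
)

```text
time_s: 48.5
eef_pos: [0.4211, 0.0999, 0.1532]
eef_rot: [-0.004, 0.48, 0.877, -0.002]
ft_force: [-1.1, -0.5, 0.1]
opening: 0.0235
grasp_force: 0.0
```

move_arm(
  motion=[
    {"dx": 0,"dy": 0,"dz": 0.03,"yaw": 0,"hand": 0.27},
    {"dx": 0,"dy": 0,"dz": 0.03,"yaw": 0,"hand": 0.27},
    {"dx": 0,"dy": 0,"dz": 0.03,"yaw": 0,"hand": 0.27},
    {"dx": 0,"dy": 0,"dz": 0.02,"yaw": 0,"hand": 0.27},
    {"dx": 0,"dy": 0,"dz": 0,"yaw": 0,"hand": 0.27},
    {"dx": 0,"dy": 0,"dz": 0,"yaw": 0,"hand": 0.27},
    {"dx": 0,"dy": 0,"dz": 0,"yaw": 0,"hand": 0.27},
    {"dx": 0,"dy": 0,"dz": 0,"yaw": 0,"hand": 0.27},
    {"dx": 0,"dy": 0,"dz": 0,"yaw": 0,"hand": 0.27},
    {"dx": 0,"dy": 0,"dz": 0,"yaw": 0,"hand": 0.27},
  ],
)

```text
time_s: 49.33
eef_pos: [0.4267, 0.0982, 0.0925]
eef_rot: [0.001, 0.481, 0.877, 0.0]
ft_force: [0.3, -0.0, 0.2]
opening: 0.0236
grasp_force: 0.0
```

```bash
python3 -c "
from h import *
to(.4265,.0972,.032)"
```

```text
t 49.3333 p [0.4267 0.0982 0.0925] psi 122.51 dx -0.0013 dy -0.0012 dz 0.1009
```

move_arm(
  motion=[
    {"dx": 0,"dy": -0.0005,"dz": 0.02,"yaw": 0,"hand": 0.27},
    {"dx": 0,"dy": 0,"dz": 0.02,"yaw": 0,"hand": 0.27},
    {"dx": 0,"dy": 0,"dz": 0.02,"yaw": 0,"hand": 0.27},
    {"dx": 0,"dy": 0,"dz": 0.02,"yaw": 0,"hand": 0.27},
    {"dx": 0,"dy": 0,"dz": 0.02,"yaw": 0,"hand": 0.27},
    {"dx": 0,"dy": 0,"dz": 0,"yaw": 0,"hand": 0.27},
    {"dx": 0,"dy": 0,"dz": 0,"yaw": 0,"hand": 0.0},
    {"dx": 0,"dy": 0,"dz": 0,"yaw": 0,"hand": 0.0},
    {"dx": 0,"dy": 0,"dz": 0,"yaw": 0,"hand": 0.0},
    {"dx": 0,"dy": 0,"dz": 0,"yaw": 0,"hand": 0.0},
  ],
  newtons=30,
)

```text
time_s: 50.17
eef_pos: [0.4267, 0.0982, 0.0324]
eef_rot: [0.001, 0.481, 0.877, 0.001]
ft_force: [2.3, 1.3, -2.0]
opening: 0.0094
grasp_force: 30.0
```

```bash
python3 -c "
from h import *
import numpy as np
t=np.radians(32.8)
to(.4265+.17*np.cos(t),.0972+.17*np.sin(t));s=state();print(s['opening'],s['grasp_force'],s['ft_force'])"
```

```text
t 50.1667 p [0.4267 0.0982 0.0324] psi 122.51 dx 0.0003 dy 0.2821 
0.009443997215378731 29.996150583028793 [ 2.32529513  1.26808572 -1.99541706]
```

move_arm(
  motion=[
    {"dx": 0,"dy": 0.005,"dz": 0,"yaw": 0,"hand": 0.0},
    {"dx": 0,"dy": 0.009,"dz": 0,"yaw": 0,"hand": 0.0},
    {"dx": 0,"dy": 0.013,"dz": 0,"yaw": 0,"hand": 0.0},
    {"dx": 0,"dy": 0.015,"dz": 0,"yaw": 0,"hand": 0.0},
    {"dx": 0,"dy": 0.015,"dz": 0,"yaw": 0,"hand": 0.0},
    {"dx": 0,"dy": 0.015,"dz": 0,"yaw": 0,"hand": 0.0},
    {"dx": 0,"dy": 0.015,"dz": 0,"yaw": 0,"hand": 0.0},
    {"dx": 0,"dy": 0.015,"dz": 0,"yaw": 0,"hand": 0.0},
    {"dx": 0,"dy": 0.015,"dz": 0,"yaw": 0,"hand": 0.0},
    {"dx": 0,"dy": 0.015,"dz": 0,"yaw": 0,"hand": 0.0},
  ],
)

```text
time_s: 51.0
eef_pos: [0.4932, 0.1415, 0.0323]
eef_rot: [-0.0, 0.481, 0.877, 0.0]
ft_force: [-3.7, 1.9, 7.7]
opening: 0.0092
grasp_force: 29.4
```

move_arm(
  motion=[
    {"dx": 0,"dy": 0.015,"dz": 0,"yaw": 0,"hand": 0.0},
    {"dx": 0,"dy": 0.015,"dz": 0,"yaw": 0,"hand": 0.0},
    {"dx": 0,"dy": 0.015,"dz": 0,"yaw": 0,"hand": 0.0},
    {"dx": 0,"dy": 0.015,"dz": 0,"yaw": 0,"hand": 0.0},
    {"dx": 0,"dy": 0.015,"dz": 0,"yaw": 0,"hand": 0.0},
    {"dx": 0,"dy": 0.015,"dz": 0,"yaw": 0,"hand": 0.0},
    {"dx": 0,"dy": 0.012,"dz": 0,"yaw": 0,"hand": 0.0},
    {"dx": 0,"dy": 0.008,"dz": 0,"yaw": 0,"hand": 0.0},
    {"dx": 0,"dy": 0.005,"dz": 0,"yaw": 0,"hand": 0.0},
    {"dx": 0,"dy": 0,"dz": 0,"yaw": 0,"hand": 0.0},
  ],
)

```text
time_s: 51.83
eef_pos: [0.5516, 0.1796, 0.0323]
eef_rot: [-0.0, 0.481, 0.877, 0.001]
ft_force: [-1.6, 6.2, 4.3]
opening: 0.0093
grasp_force: 29.6
```

move_arm(
  motion=[
    {"dx": 0,"dy": 0.003,"dz": 0,"yaw": 0,"hand": 0.0},
    {"dx": 0,"dy": 0.004,"dz": 0,"yaw": 0,"hand": 0.0},
    {"dx": 0,"dy": 0.004,"dz": 0,"yaw": 0,"hand": 0.0},
    {"dx": 0,"dy": 0.004,"dz": 0,"yaw": 0,"hand": 0.0},
    {"dx": 0,"dy": 0.004,"dz": 0,"yaw": 0,"hand": 0.0},
    {"dx": 0,"dy": 0.004,"dz": 0,"yaw": 0,"hand": 0.0},
    {"dx": 0,"dy": 0.004,"dz": 0,"yaw": 0,"hand": 0.0},
    {"dx": 0,"dy": 0.004,"dz": 0,"yaw": 0,"hand": 0.0},
    {"dx": 0,"dy": 0.003,"dz": 0,"yaw": 0,"hand": 0.0},
    {"dx": 0,"dy": 0,"dz": 0,"yaw": 0,"hand": 0.0},
  ],
)

```text
time_s: 52.67
eef_pos: [0.5689, 0.1909, 0.0324]
eef_rot: [-0.0, 0.481, 0.877, 0.002]
ft_force: [-0.4, 6.2, 2.3]
opening: 0.009
grasp_force: 29.7
```

```bash
python3 -c "
from h import *
import numpy as np
t=np.radians(32.8)
to(.4267+.17*np.cos(t),.0982+.17*np.sin(t));s=state();print(s['opening'],s['grasp_force'],s['ft_force'])"
```

```text
t 52.6667 p [0.5689 0.1909 0.0324] psi 122.51 dx -0.0014 dy 0.0005 
0.009046133772377018 29.738522619009018 [-0.35015846  6.19018586  2.30285151]
```

move_arm(
  motion=[
    {"dx": 0,"dy": 0.002,"dz": 0,"yaw": 0,"hand": 0.0},
    {"dx": 0,"dy": 0.002,"dz": 0,"yaw": 0,"hand": 0.0},
    {"dx": 0,"dy": 0,"dz": 0,"yaw": 0,"hand": 0.0},
    {"dx": 0,"dy": 0.002,"dz": 0,"yaw": 0,"hand": 0.0},
    {"dx": 0,"dy": 0.002,"dz": 0,"yaw": 0,"hand": 0.0},
    {"dx": 0,"dy": 0,"dz": 0,"yaw": 0,"hand": 0.0},
    {"dx": 0,"dy": 0,"dz": 0,"yaw": 0,"hand": 0.0},
    {"dx": 0,"dy": 0,"dz": 0,"yaw": 0,"hand": 0.0},
    {"dx": 0,"dy": 0,"dz": 0,"yaw": 0,"hand": 0.0},
    {"dx": 0,"dy": 0,"dz": 0,"yaw": 0,"hand": 0.0},
  ],
)

```text
time_s: 53.5
eef_pos: [0.5692, 0.1911, 0.0321]
eef_rot: [-0.003, 0.481, 0.877, -0.002]
ft_force: [-15.0, -4.2, 16.5]
opening: 0.0094
grasp_force: 28.5
```

move_arm(
  motion=[
    {"dx": 0,"dy": -0.006,"dz": 0,"yaw": 0,"hand": 0.0},
    {"dx": 0,"dy": 0,"dz": 0,"yaw": 0,"hand": 0.27},
    {"dx": 0,"dy": 0,"dz": 0,"yaw": 0,"hand": 0.27},
    {"dx": 0,"dy": 0,"dz": 0,"yaw": 0,"hand": 0.27},
    {"dx": 0,"dy": 0,"dz": 0,"yaw": 0,"hand": 0.27},
    {"dx": 0,"dy": 0,"dz": -0.03,"yaw": 0,"hand": 0.27},
    {"dx": 0,"dy": 0,"dz": -0.05,"yaw": 0,"hand": 0.27},
    {"dx": 0,"dy": 0,"dz": -0.06,"yaw": 0,"hand": 0.27},
    {"dx": 0,"dy": 0,"dz": -0.06,"yaw": 0,"hand": 0.27},
    {"dx": 0,"dy": 0,"dz": -0.06,"yaw": 0,"hand": 0.27},
  ],
)

```text
time_s: 54.33
eef_pos: [0.5688, 0.1891, 0.189]
eef_rot: [-0.0, 0.481, 0.877, -0.0]
ft_force: [0.5, 0.0, 0.7]
opening: 0.0237
grasp_force: 0.0
```

move_arm(
  motion=[
    {"dx": -0.06,"dy": -0.02,"dz": 0,"yaw": 0,"hand": 0.27},
    {"dx": -0.06,"dy": -0.02,"dz": 0,"yaw": 0,"hand": 0.27},
    {"dx": -0.06,"dy": -0.02,"dz": 0,"yaw": 0,"hand": 0.27},
    {"dx": -0.06,"dy": -0.02,"dz": 0,"yaw": 0,"hand": 0.27},
    {"dx": -0.06,"dy": -0.02,"dz": 0,"yaw": 0,"hand": 0.27},
    {"dx": -0.06,"dy": -0.02,"dz": 0,"yaw": 0,"hand": 0.27},
    {"dx": 0,"dy": 0,"dz": 0,"yaw": 0,"hand": 0.27},
    {"dx": 0,"dy": 0,"dz": 0,"yaw": 0,"hand": 0.27},
    {"dx": 0,"dy": 0,"dz": 0,"yaw": 0,"hand": 0.27},
    {"dx": 0,"dy": 0,"dz": 0,"yaw": 0,"hand": 0.27},
  ],
)

```text
time_s: 55.17
eef_pos: [0.6241, -0.0303, 0.1875]
eef_rot: [-0.0, 0.48, 0.877, 0.0]
ft_force: [0.3, 0.2, -0.1]
opening: 0.0237
grasp_force: 0.0
```

```bash
python3 -c "
from h import *
a=viewer.grab_frame('top');b=viewer.grab_frame('scene')
x=lambda i:cv2.resize(i,None,fx=1.9,fy=1.9,interpolation=3)
cv2.imwrite('pics/f.png',np.hstack([x(a[95:305,60:260]),x(b[180:390,130:340][:, :0]),x(b[160:370,320:540])]))
print(proj('top',[.5694,.1914,.05]),proj('scene',[.5694,.1914,.05]),state()['ft_force'])"
```

```text
Traceback (most recent call last):
cv2.error: OpenCV(4.12.0) /io/opencv/modules/imgproc/src/resize.cpp:4208: error: (-215:Assertion failed) !ssize.empty() in function 'resize'
```

```bash
python3 -c "
from h import *
a=viewer.grab_frame('top');b=viewer.grab_frame('scene')
x=lambda i:cv2.resize(i,None,fx=1.85,fy=1.85,interpolation=3)
cv2.imwrite('pics/f.png',np.hstack([x(a[95:305,60:240]),x(b[160:370,300:540])]))
print(proj('top',[.5694,.1914,.05]),proj('scene',[.5694,.1914,.05]),state()['ft_force'])"
```

```text
[[186.91256666 212.39055253]] [[379.05613626 246.71193675]] [ 0.36389983  0.74434831 -0.49233051]
```

View pics/f.png

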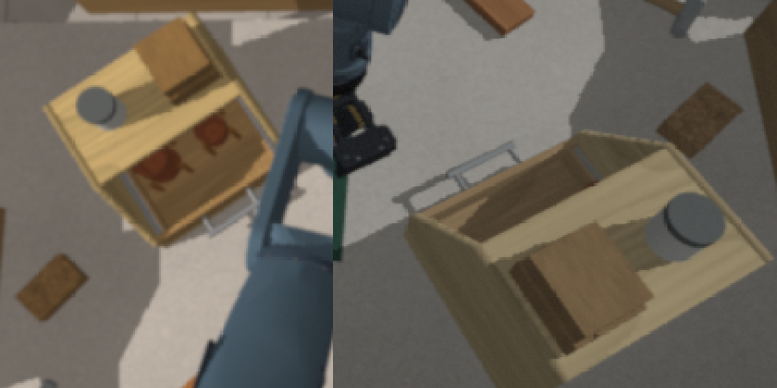

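```bash
python3 -c "
from workcell import hand_in
print(hand_in())"
```

```text
the job is handed in; nothing more can be done
None
```

All six pots (four large, two small) are nested in two upright stacks between their pegs and the tray is pushed home against its stop; I handed the job in at about 55 s, no verdict came back, and I did not check the paint jar, glue or brushes in a final picture, though the arm never worked close to them.

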